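# Load the battery charging rack and clear the spent packs

## Task

With the red isolator turned off, set every loose grey vacuum-cleaner pack into a free bay of the sloped charging rack, brass contacts down against the foot of the bay, then turn the isolator fully on again. Sort the spent packs into the recycling bins as well: green nickel packs in the green bin, yellow tool packs in the yellow bin. Never handle a pack on the rack while the isolator is on, and leave the pack that is already on charge and everything else on the bench where it is.

Things in the scene. Friction and masses are not known exactly. Their poses are not given: they have to be found in the camera images.
- iso_grip (a point): grip point of the isolator's red handle: bar 74 x 20 mm, 40 mm tall, on a grey box 112 x 112 x 66 mm fixed on the bench (yellow plate at 68 mm, 52 mm red disc under the bar at 68 to 75 mm). The point lies on the vertical turning axis, 98 mm above the bench, 16 mm below the bar's top. y runs along the bar, x across its 20 mm
- iso_handle (a joint): isolator handle, rad: 0 = off (bar crosswise, along the box's y), 1.571 = on (bar along the box's x, away from the robot); grows clockwise seen from above. Stops at both ends; a sprung detent of about 0.2 N m holds it at either end and snaps it over past the middle. It feeds the charging rack and starts on
- rack: charging rack fixed on the bench: blue and grey console 262 mm wide (y), 140 deep (x), low edge (lip top 54 mm above the bench) towards the robot, back panel 104 mm high. Origin: centre of the underside. Black deck sloped 20 degrees with three bays at 80 mm pitch: channels 58 mm wide between grey ribs 22 mm wide and 8 mm high, each closed at the foot by a lip 14 mm above the deck
- bay1 (a point): foot of charging bay 1: where the middle of a seated pack's contact end rests, against the lip, midway across the bay, 23 mm above the deck. x points up the slope (20 degrees, rising away from the robot), y across the bays, z square out of the deck; a seated pack's middle lies 56 mm up along x, its orange cap at the upper end
- bay2 (a point): foot of charging bay 2: where the middle of a seated pack's contact end rests, against the lip, midway across the bay, 23 mm above the deck. x points up the slope (20 degrees, rising away from the robot), y across the bays, z square out of the deck; a seated pack's middle lies 56 mm up along x, its orange cap at the upper end
- bay3 (a point): foot of charging bay 3: where the middle of a seated pack's contact end rests, against the lip, midway across the bay, 23 mm above the deck. x points up the slope (20 degrees, rising away from the robot), y across the bays, z square out of the deck; a seated pack's middle lies 56 mm up along x, its orange cap at the upper end
- bin_green: open green recycling bin fixed on the bench, outside 200 (its x) x 160 (its y) x 80 mm high (212 x 172 over the rim), walls and floor 5 mm. Origin: centre of the underside, z up. It may stand to the robot's left or right
- bin_yellow: open yellow recycling bin fixed on the bench, outside 200 (its x) x 160 (its y) x 80 mm high (212 x 172 over the rim), walls and floor 5 mm. Origin: centre of the underside, z up. It may stand to the robot's left or right
- vac1: stick-vacuum battery, bar 112 x 46 x 46 mm, grey with an orange cap on one end and brass contact strips on the other, 0.2 to 0.37 kg; the four long sides are alike and it may lie on any. Origin: centre of the underside; x runs from the contact end to the orange cap, z up through the 46 mm. Lies flat on the bench at the start; None then: not there this time
- vac2: stick-vacuum battery, bar 112 x 46 x 46 mm, grey with an orange cap on one end and brass contact strips on the other, 0.2 to 0.37 kg; the four long sides are alike and it may lie on any. Origin: centre of the underside; x runs from the contact end to the orange cap, z up through the 46 mm. Lies flat on the bench at the start; None then: not there this time
- vac1_contacts (a point): middle of the contact end of vac1: 56 mm from its middle towards -x, 23 mm above its underside; axes as the pack's
- vac2_contacts (a point): middle of the contact end of vac2: 56 mm from its middle towards -x, 23 mm above its underside; axes as the pack's
- nickel1: spent nickel pack: four green cells side by side, 96 x 46 x 24 mm in all, about 0.2 kg. Origin: centre of the underside; x along the 96, y along the 46, z up. Belongs in the green bin. None at the start: not there this time
- nickel2: spent nickel pack: four green cells side by side, 96 x 46 x 24 mm in all, about 0.2 kg. Origin: centre of the underside; x along the 96, y along the 46, z up. Belongs in the green bin. None at the start: not there this time
- tool1: spent lithium power-tool pack: yellow block 100 x 56 mm, 40 mm high, black foot, with a black slide rail 64 x 38 mm on top (to 54 mm, 6 mm off-centre towards +x), about 0.34 kg. Origin: centre of the underside; x along the 100, y along the 56, z up. Belongs in the yellow bin. None at the start: not there this time
- tool2: spent lithium power-tool pack: yellow block 100 x 56 mm, 40 mm high, black foot, with a black slide rail 64 x 38 mm on top (to 54 mm, 6 mm off-centre towards +x), about 0.34 kg. Origin: centre of the underside; x along the 100, y along the 56, z up. Belongs in the yellow bin. None at the start: not there this time
- charging1: a pack like vac1 that already stands on charge in bay 1 at the start, to stay there; same origin and axes. Just one of the three is there, the others are None
- charging2: a pack like vac1 that already stands on charge in bay 2 at the start, to stay there; same origin and axes. Just one of the three is there, the others are None
- charging3: a pack like vac1 that already stands on charge in bay 3 at the start, to stay there; same origin and axes. Just one of the three is there, the others are None
- multimeter: red and black multimeter lying on the bench, 75 x 140 mm, 45 mm high, to be left alone; origin: centre of its underside
- screwdriver: screwdriver with a red handle, about 200 mm long (along its x) and 26 mm thick, lying on the bench, to be left alone; origin near its middle
- tape: roll of blue tape, 64 mm across, 19 mm high, to be left alone; origin: centre of its underside
- mug: blue mug, 76 mm across, 90 mm high, handle towards its +y, to be left alone; origin: centre of its underside
- cleaner: white bottle, 64 mm across, 190 mm high, to be left alone; origin: centre of its underside
There are look-alikes about, which are no part of the job. What is shaped like the vac1 but pink is not meant.

How it is judged:
By the outcome, as a careful person would: the job done as asked, in the order asked, and still so for the second after the job is handed in, with the robot touching nothing.
Of vac1, vac2 only 1 to 2 are there at a start; the rules pass over those that are not, and their reading is None.
Of nickel1, nickel2, tool1, tool2 only 3 to 4 are there at a start; the rules pass over those that are not, and their reading is None.
Of charging1, charging2, charging3 only 1 to 1 are there at a start; the rules pass over those that are not, and their reading is None.
At some moment in a run one of vac1, vac2, nickel1, nickel2, tool1, tool2 may be knocked a few centimetres aside while the robot is not near it.
Once in a run the grip may slacken for a moment while it holds something.
It also fails if it takes over 210 s, if anything falls off the work surface, if the arm or the gripper's body presses on something with over 40 N, if the wrist force passes 120 N, or if a joint passes its speed limit or range.

## Robot

A 7-joint arm with a two-finger parallel gripper is mounted at the origin on the work surface. World frame = base frame: x ahead of the robot, y to its left, z up, the work surface at z = 0. Lengths are in m, angles in rad, forces in N, time in s.
With the tool pointing down it reaches from about 0.425 to 0.875 m from the base axis. Payload 4.7 kg.
Tool frame: the origin (TCP) lies on the centre line of the jaws, within the pads' length; the fingertips stand 14 mm ahead of it and the grasp point (between the pads) lies 5 mm behind it; z points along the fingers, y is the line along which they close (so a half turn about z gives the same grasp; the last joint's range is limited). The gripper opens to 87 mm and grips with 3 to 60 N. Pads are 19 mm wide; open, the fingers measure 117 mm over their backs; the gripper's body (75 mm by 190 mm) begins 51 mm behind the grasp point.
Start: joints at [1.297, 0.321, -0.07, 1.45, 0.023, 1.371, -0.057], TCP at [0.184, -0.623, 0.237] pointing down, gripper open.
Joint ranges: [-2.86, 2.86], [-0.3, 2.09], [-1.38, 1.24], [0.06, 2.45], [-1.56, 4.7], [0.09, 2.05], [-2.69, 2.69]. Speed limits (rad/s): [2.57, 2.57, 3.14, 3.14, 3.14, 3.14, 3.14].

## Interface

Orientations are given as a rotation vector (axis times angle).
In Python, from bench import ctrl gives the robot as it stands.
- The arm moves only by the tool send_rows, never from a script. Its argument "steps" is a list of rows, each an object of numbers: "tx", "ty", "tz": the shift along the tool's x, y, z in units of 60 mm (1.0 is 60 mm); "turn": the turn about the tool's z in units of 8 degrees (1.0 is 8 degrees); "grip": the opening, from 0 (shut) to 1 (fully open). A call has 1 to 12 rows; each row shifts and turns the commanded pose from where the row before left it, along the tool's axes as they then stand; what a row does not reach is not made up. A row lasts 1/8 s, in which the tool goes at most 62.5 mm and 10.7 degrees, less where a joint would pass 70% of its speed; a pose out of reach is approached as far as the arm can. A call is refused whole if a number of a shift passes 1 or a number of a turn 1, either way. A call with a gripper value outside its range is refused whole. The fingers move at their own pace and stop on an object; "newtons" is the grip in N (left out, the last holds). Time passes only in rows, so rows that do not move let the fingers close. It gives the time, the measured TCP pose, the force, the opening and the grip force at its end, in the units of the state.
- ctrl.get_state(): the state, without advancing time (a new reading comes with each control period).
- ctrl.get_image(name): name is "side" or "top" or "wrist"; returns a dict with "pixels" (400x640x3 uint8, red, green, blue), "K" (3x3 intrinsics, pixels), "cam_to_world" (4x4, takes a point from camera to world coordinates); the wrist camera has in their place "T_tool_cam" (4x4, takes a point from camera to tool coordinates, whose origin is the TCP and whose axes are the flange's). Camera axes: x right, y down, z forward; pixel columns grow to the right and rows downward; lengths in m; the calibration is good to about 2 mm. The wrist camera is an equidistant fisheye: a pixel r from the principal point sees the ray r / f radians off the axis. A picture is of the moment at which its call begins: read the wrist's pose just before it. There is no depth.
- ctrl.close_job(): hands the job in; it is judged then, once.
The state is a dict: "time": time; "joint_positions": joint angles; "qd": joint speeds; "joint_torque": joint torques, N m; "position": TCP position; "tool_rot": TCP orientation; "ft_force": force on the tool from outside, world axes, zero at the start; "torque": the same for the moment, N m; "grip_width": opening from 0.0 (shut) to 1.0 (fully open); "grip_force": force on a finger pad.
Only numpy, scipy, OpenCV 4.12 (cv2) and the standard library are available. Lean on these libraries where they do the work, as an engineer would, in place of code of your own. Each camera call takes 0.05 s, during which the arm holds its last target. There are 200 camera calls.

## Working session

There is one attempt and no reset: what is moved stays moved. The work goes in short steps, Python scripts to look and compute and a tool call to move; the robot and the scene stay as the last step left them, time stands still between calls to the robot, and variables do not carry over. Pictures are saved under pics/ and viewed, at most 14 in all, crops included, and the job is handed in when it is done.

Besides the shell and the picture viewer there is one more tool, called after ">>>" by a JSON object that holds its "fn" and its "kwargs", one argument or row to a line. send_rows: Moves the arm, as the interface text tells. Its arguments: {"type":"object","properties":{"steps":{"type":"array"},"newtons":{"type":"number"}},"required":["steps"]}

```bash
ls; mkdir -p pics; python3 - <<'E'
from bench import ctrl
import cv2,numpy as np
s=ctrl.get_state();print({k:np.round(v,3).tolist() for k,v in s.items()})
for n in("top","side"):
    i=ctrl.get_image(n);cv2.imwrite(f"pics/{n}0.png",i["pixels"][:,:,::-1]);print(n,np.round(i["K"],1).tolist(),np.round(i["cam_to_world"],3).tolist())
i=ctrl.get_image("wrist");print(i["K"],np.round(i["T_tool_cam"],3).tolist())
E
```

```text
pics
{'time': 0.0, 'joint_positions': [1.297, 0.322, -0.07, 1.452, 0.023, 1.371, -0.057], 'qd': [0.001, 0.001, -0.0, -0.0, -0.002, -0.0, 0.0], 'joint_torque': [-0.0, -49.129, -0.404, -31.253, -0.064, 0.044, 0.0], 'position': [0.184, -0.623, 0.235], 'tool_rot': [-3.107, -0.45, 0.001], 'ft_force': [0.533, 0.833, 0.02], 'torque': [-0.019, 0.017, 0.069], 'grip_force': 0.0, 'grip_width': 0.998}
top [[414.8, 0.0, 322.3], [0.0, 414.8, 197.2], [0.0, 0.0, 1.0]] [[-0.018, -0.999, 0.05, 0.424], [-1.0, 0.018, -0.01, 0.004], [0.009, -0.05, -0.999, 1.236], [0.0, 0.0, 0.0, 1.0]]
side [[364.2, 0.0, 317.2], [0.0, 364.2, 192.7], [0.0, 0.0, 1.0]] [[-0.88, -0.332, 0.339, 0.195], [-0.474, 0.626, -0.618, 0.56], [-0.007, -0.705, -0.709, 0.731], [0.0, 0.0, 0.0, 1.0]]
[[309.70691629   0.         317.10442176]
 [  0.         309.70691629 202.02320211]
 [  0.           0.           1.        ]] [[0.0, -0.963, -0.27, 0.075], [1.0, 0.0, 0.0, -0.0], [0.0, -0.27, 0.963, -0.147], [0.0, 0.0, 0.0, 1.0]]
```

View pics/top0.png

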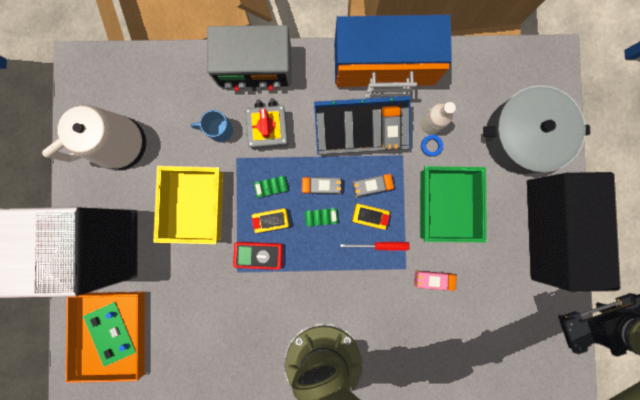

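View pics/side0.png

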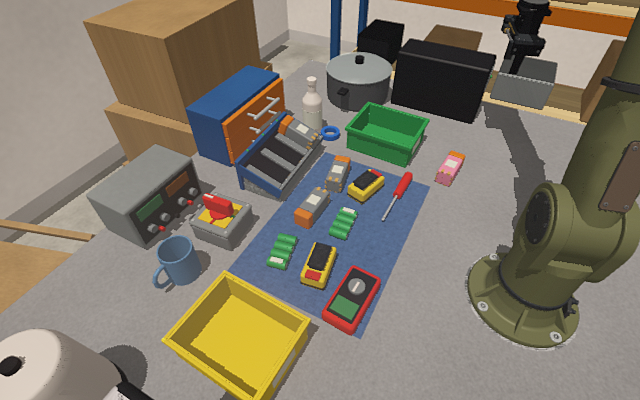

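The top view has these candidates. **Vac packs:** greys at (322,186) and (374,184), with the charging one at (392,125), which stays, and a pink look-alike at (436,281), which is ignored. **Nickel packs:** (270,186) and (322,217). **Tool packs:** (270,219) and (371,216), with the red multimeter at (259,256) not to be confused with them. **Isolator:** red bar at (266,123), with the red screwdriver at (375,246) as a possible mix-up. The rack is at (363,125), with its left and middle bays free. The side view agrees.

```bash
cat > h.py <<'E'
from bench import ctrl
import cv2,numpy as np
from scipy.spatial.transform import Rotation as R
def state():
    s=ctrl.get_state();M=R.from_rotvec(s["tool_rot"]).as_matrix()
    return s,M,np.array(s["position"])
def show(): 
    s,M,p=state();print("t%.1f"%s["time"],"p",np.round(p,4),"yaw %.1f"%np.degrees(np.arctan2(M[1,0],M[0,0])),"tilt",np.round(M[2],3),"grip %.3f %.1f"%(s["grip_width"],s["grip_force"]),"F",np.round(s["ft_force"],1),"j7 %.2f"%s["joint_positions"][6])
def grab(n):
    s,M,p=state();i=ctrl.get_image(n);px=i["pixels"];K=np.array(i["K"])
    if n=="wrist":
        T=np.eye(4);T[:3,:3]=M;T[:3,3]=p;T=T@np.array(i["T_tool_cam"])
    else: T=np.array(i["cam_to_world"])
    return px,K,T,n=="wrist"
def rays(c,uv):
    px,K,T,f=c;uv=np.atleast_2d(uv).astype(float);d=np.c_[(uv[:,0]-K[0,2])/K[0,0],(uv[:,1]-K[1,2])/K[1,1]]
    if f:
        r=np.linalg.norm(d,axis=1)+1e-9;v=np.c_[d*(np.sin(r)/r)[:,None],np.cos(r)]
    else: v=np.c_[d,np.ones(len(d))]
    return v@T[:3,:3].T,T[:3,3]
def cast(c,uv,z):
    v,o=rays(c,uv);return o+v*((z-o[2])/v[:,2])[:,None]
def hsv(px): return cv2.cvtColor(px,cv2.COLOR_RGB2HSV)
def blobs(m,amin=60):
    n=cv2.findContours(m.astype(np.uint8),cv2.RETR_EXTERNAL,cv2.CHAIN_APPROX_NONE)[0]
    return [k for k in n if cv2.contourArea(k)>amin]
def rect(c,k,z):
    w=cast(c,k.reshape(-1,2),z)[:,:2];(cx,cy),(a,b),t=cv2.minAreaRect((w*1000).astype(np.float32))
    if a<b:a,b,t=b,a,t+90
    return np.round([cx/1000,cy/1000],4),np.round([a,b]),round((t+90)%180-90,1)
E
python3 - <<'E'
from h import *
c=grab("top");px=c[0];H=hsv(px)
cv2.imwrite("pics/c1.png",cv2.resize(px[85:165,190:460],None,fx=2.9,fy=2.9,interpolation=cv2.INTER_CUBIC)[:,:,::-1])
mat=(H[:,:,0]>100)&(H[:,:,0]<125)&(H[:,:,1]>90)
roi=np.zeros_like(mat);roi[160:268,240:402]=1
m=(~mat&roi).astype(np.uint8);m=cv2.morphologyEx(m,cv2.MORPH_OPEN,np.ones((3,3)))
for k in blobs(m):
    b=cv2.boundingRect(k);mk=np.zeros(m.shape,np.uint8);cv2.drawContours(mk,[k],-1,1,-1)
    print(b,np.array(cv2.mean(px,mk)[:3]).astype(int),rect(c,k,0.022))
S=H[:,:,1]>130;V=H[:,:,2]>60;h=H[:,:,0]
for n,mm,z in(("orange",(h>5)&(h<17)&S,.023),("green",(h>50)&(h<75)&S,.08),("yellow",(h>22)&(h<32)&S&V,.08),("red",((h<4)|(h>175))&S,.1)):
    for k in blobs(mm,25): 
        b=cv2.boundingRect(k)
        if b[0]>140 and b[1]>90 and b[1]<260: print(n,b,rect(c,k,z))
E
```

```text
(340, 241, 62, 11) [177  76  83] (array([ 0.3402, -0.1458]), array([178.,  29.]), 88.9)
(240, 241, 44, 27) [135 101  90] (array([0.3231, 0.1722]), array([125.,  75.]), 88.9)
(304, 208, 35, 19) [ 66 150  90] (array([ 0.4283, -0.0028]), array([98., 49.]), -85.6)
(251, 208, 39, 26) [163 131  68] (array([0.4206, 0.1465]), array([109.,  63.]), -81.0)
(351, 203, 40, 27) [152 118  50] (array([ 0.4275, -0.1483]), array([110.,  63.]), 75.6)
(301, 176, 41, 19) [180 158 135] (array([ 0.5213, -0.0045]), array([118.,  51.]), 87.4)
(253, 175, 36, 23) [ 65 147  87] (array([0.5204, 0.1439]), array([98., 50.]), -77.7)
(352, 173, 43, 25) [174 150 126] (array([ 0.5198, -0.1577]), array([120.,  53.]), -79.4)
orange (302, 177, 8, 16) (array([0.5233, 0.0409]), array([44., 21.]), -0.9)
orange (383, 174, 11, 17) (array([ 0.5277, -0.2023]), array([46., 25.]), 12.6)
orange (381, 105, 20, 12) (array([ 0.7381, -0.2153]), array([57., 32.]), -86.1)
green (305, 209, 33, 17) (array([ 0.428 , -0.0023]), array([88., 41.]), -85.6)
green (254, 176, 34, 21) (array([0.5156, 0.1364]), array([87., 43.]), -76.9)
green (421,
[... 206 characters left out ...]
([96., 51.]), 74.9)
yellow (153, 166, 70, 78) (array([0.4686, 0.3667]), array([212., 185.]), -2.5)
yellow (253, 128, 11, 12) (array([0.6646, 0.1702]), array([31., 28.]), -0.6)
yellow (251, 113, 9, 12) (array([0.7073, 0.1782]), array([31., 22.]), -0.6)
yellow (269, 111, 12, 27) (array([0.6904, 0.1236]), array([75., 26.]), 4.0)
red (375, 242, 35, 8) (array([ 0.3459, -0.1948]), array([93., 19.]), 88.9)
red (233, 242, 50, 27) (array([0.3264, 0.1722]), array([133.,  70.]), 86.6)
red (252, 219, 7, 10) (array([0.4136, 0.1768]), array([25., 15.]), 7.6)
red (381, 215, 9, 10) (array([ 0.4185, -0.1776]), array([27., 17.]), -15.5)
red (257, 109, 17, 28) (array([0.6914, 0.1509]), array([76., 43.]), 27.6)
```

View pics/c1.png

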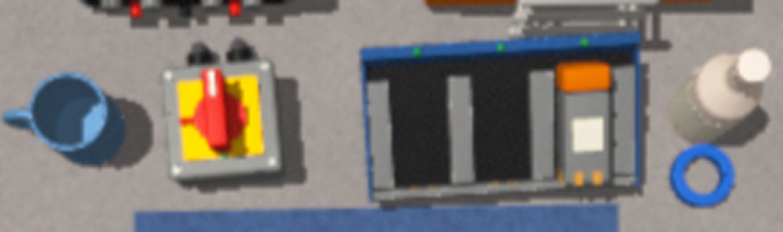

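The crop shows the isolator box centred near top-image (266,125), with its bar along x, so it is on. The rack's left and middle bays are empty, and the right bay holds the charging pack with its cap up-slope. Next I move above the isolator for a close look.

>>> {"fn": "send_rows", "kwargs": {
  "steps": [
    {"tz": -0.6, "turn": 1, "grip": 1},
    {"tz": -0.6, "turn": 1},
    {"turn": 0.06, "tx": 0.54, "ty": -0.82},
    {"tx": 0.54, "ty": -0.82},
    {"tx": 0.54, "ty": -0.82},
    {"tx": 0.54, "ty": -0.82},
    {"tx": 0.54, "ty": -0.82},
    {"tx": 0.54, "ty": -0.82},
    {"tx": 0.54, "ty": -0.82},
    {"tx": 0.54, "ty": -0.82},
    {"tx": 0.54, "ty": -0.82}
  ]
}}

```text
validation failed for argument at $.st...
```

>>> {"fn": "send_rows", "kwargs": {
  "steps": [
    {"tx": 0.5, "ty": -0.8},
    {"tx": 0.5, "ty": -0.8},
    {"tx": 0.5, "ty": -0.8},
    {"tx": 0.5, "ty": -0.8},
    {"tx": 0.3, "ty": -0.5},
    {},
    {}
  ]
}}

```text
validation failed for argument at $.st...
```

```bash
python3 - <<'E'
from h import *
show();c=grab("wrist");cv2.imwrite("pics/w1.png",c[0][:,:,::-1]);show()
H=hsv(c[0]);h=H[:,:,0];S=H[:,:,1]>150
for n,mm in(("red",((h<5)|(h>175))&S),("yel",(h>22)&(h<32)&S)):
    for k in blobs(mm,150): print(n,cv2.boundingRect(k),rect(c,k,.114),rect(c,k,.068))
E
```

```text
t0.2 p [ 0.1843 -0.623   0.2359] yaw 16.5 tilt [-0.    -0.001 -1.   ] grip 1.000 0.0 F [ 0.  -0.2 -0.3] j7 -0.06
t0.2 p [ 0.1844 -0.623   0.2361] yaw 16.5 tilt [-0.    -0.001 -1.   ] grip 1.003 0.0 F [-0.2  0.3 -0.5] j7 -0.06
red (57, 4, 50, 17) (array([ 0.3168, -0.3133]), array([87., 19.]), 89.4) (array([ 0.3272, -0.264 ]), array([102.,  22.]), 89.4)
```

View pics/w1.png

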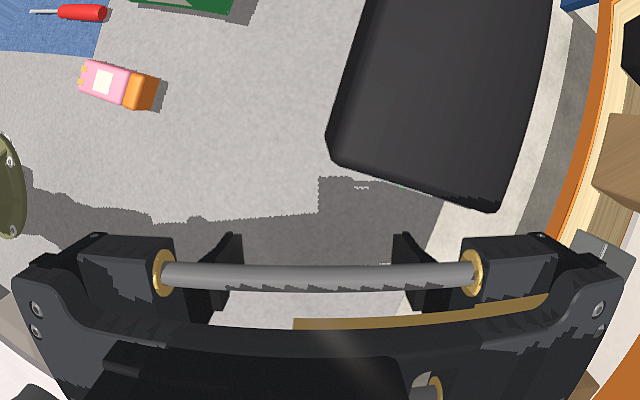

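The wrist picture shows only the bench near the start pose, with the pink look-alike at (118,85). The moves were refused, so I retry with every field in each row.

>>> {"fn": "send_rows", "kwargs": {
  "steps": [
    {"tx": 0, "ty": 0, "tz": -0.6, "turn": 1, "grip": 1},
    {"tx": 0, "ty": 0, "tz": -0.6, "turn": 1, "grip": 1},
    {"tx": 0.54, "ty": -0.82, "tz": 0, "turn": 0.06, "grip": 1}
  ]
}}

```text
time: 0.62
position: [0.2132, -0.5777, 0.3112]
tool_rot: [3.135, -0.015, -0.0]
ft_force: [1.3, 0.0, -0.5]
grip_width: 0.998
grip_force: 0.0
```

>>> {"fn": "send_rows", "kwargs": {
  "steps": [
    {"tx": 0.49, "ty": -0.86, "tz": 0, "turn": 0, "grip": 1},
    {"tx": 0.49, "ty": -0.86, "tz": 0, "turn": 0, "grip": 1},
    {"tx": 0.49, "ty": -0.86, "tz": 0, "turn": 0, "grip": 1},
    {"tx": 0.49, "ty": -0.86, "tz": 0, "turn": 0, "grip": 1},
    {"tx": 0.49, "ty": -0.86, "tz": 0, "turn": 0, "grip": 1},
    {"tx": 0.49, "ty": -0.86, "tz": 0, "turn": 0, "grip": 1},
    {"tx": 0.49, "ty": -0.86, "tz": 0, "turn": 0, "grip": 1},
    {"tx": 0.49, "ty": -0.86, "tz": 0, "turn": 0, "grip": 1},
    {"tx": 0.49, "ty": -0.86, "tz": 0, "turn": 0, "grip": 1},
    {"tx": 0.49, "ty": -0.86, "tz": 0, "turn": 0, "grip": 1},
    {"tx": 0.49, "ty": -0.86, "tz": 0, "turn": 0, "grip": 1},
    {"tx": 0.49, "ty": -0.86, "tz": 0, "turn": 0, "grip": 1}
  ]
}}

```text
time: 2.12
position: [0.5699, 0.0468, 0.3088]
tool_rot: [3.141, -0.001, 0.001]
ft_force: [0.1, -0.6, -0.3]
grip_width: 1.002
grip_force: 0.0
```

>>> {"fn": "send_rows", "kwargs": {
  "steps": [
    {"tx": 0.49, "ty": -0.86, "tz": 0, "turn": 0, "grip": 1},
    {"tx": 0.49, "ty": -0.86, "tz": 0, "turn": 0, "grip": 1},
    {"tx": 0, "ty": 0, "tz": 0, "turn": 0, "grip": 1},
    {"tx": 0, "ty": 0, "tz": 0, "turn": 0, "grip": 1}
  ]
}}

```text
time: 2.62
position: [0.6278, 0.1482, 0.308]
tool_rot: [3.141, 0.0, -0.002]
ft_force: [-0.4, -0.4, -0.2]
grip_width: 1.001
grip_force: 0.0
```

```bash
python3 - <<'E'
from h import *
show();c=grab("wrist");cv2.imwrite("pics/w2.png",c[0][:,:,::-1]);show()
H=hsv(c[0]);h=H[:,:,0];S=H[:,:,1]>150
for n,mm in(("red",((h<5)|(h>175))&S),("yel",(h>22)&(h<32)&S)):
    for k in blobs(mm,150): print(n,cv2.boundingRect(k),rect(c,k,.114),rect(c,k,.068))
E
```

```text
t2.6 p [0.6278 0.1482 0.308 ] yaw 0.0 tilt [-0.001  0.001 -1.   ] grip 1.001 0.0 F [-0.4 -0.4 -0.2] j7 -2.02
t2.7 p [0.6279 0.1471 0.3084] yaw -0.1 tilt [-0.     0.001 -1.   ] grip 1.003 0.0 F [-0.  -0.5  0.8] j7 -2.02
red (258, 317, 35, 13) (array([0.4341, 0.2066]), array([48., 21.]), 89.8) (array([0.3979, 0.2144]), array([55., 24.]), 89.8)
red (286, 296, 15, 17) (array([0.4666, 0.1797]), array([26., 16.]), 9.1) (array([0.4348, 0.1839]), array([30., 18.]), 9.1)
red (303, 95, 33, 66) (array([0.6917, 0.146 ]), array([72., 34.]), 3.8) (array([0.6903, 0.1456]), array([82., 38.]), 3.8)
yel (209, 291, 26, 35) (array([0.4496, 0.2744]), array([75., 28.]), -35.0) (array([0.4154, 0.2913]), array([85., 31.]), -35.0)
yel (115, 217, 58, 22) (array([0.5724, 0.3806]), array([91., 26.]), 88.8) (array([0.5549, 0.4119]), array([104.,  29.]), 88.8)
yel (114, 203, 115, 60) (array([0.5659, 0.3409]), array([169.,  77.]), 87.4) (array([0.5475, 0.3668]), array([192.,  87.]), 87.4)
yel (284, 132, 24, 27) (array([0.6725, 0.1723]), array([30., 23.]), 6.3) (array([0.6684, 0.1755]), array([35., 26.]), 6.3)
yel (282, 97, 22, 29) (array([0.7096, 0.1754]), array([31., 23.]), -0.1) (array([0.7105, 0.179 ]), array([35., 26.]), -0.1)
yel (321, 94, 26, 62) (array([0.6942, 0.1293]), array([68., 24.]), 5.7) (array([0.6931, 0.1266]), array([77., 27.]), 5.7)
```

View pics/w2.png

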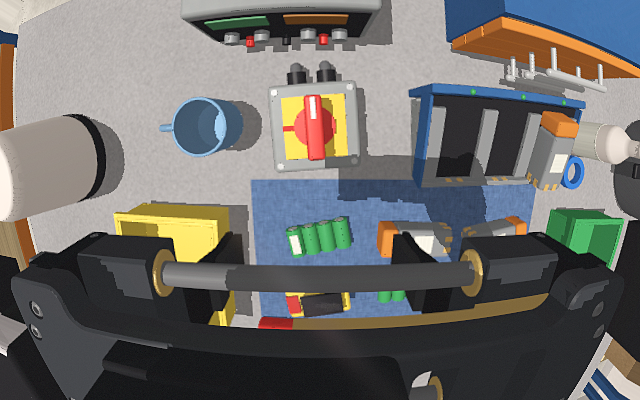

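The view shows the bar spanning (313,95) to (316,160), the plate spanning (273..346, 82..158), and the rack's back edge running (411,88) to (585,103).

```bash
python3 - <<'E'
from h import *
c=grab("wrist");H=hsv(c[0]);h=H[:,:,0];S=H[:,:,1]>150
red=(((h<5)|(h>175))&S).astype(np.uint8);red[:85]=0;red[170:]=0
k=blobs(cv2.morphologyEx(red,cv2.MORPH_OPEN,np.ones((9,9))),100)
for r in (97,103,110,150,155,158,162): 
    x=np.where(red[r])[0]; print(r,x.min() if len(x) else 0,x.max() if len(x) else 0,c[0][r,310],cast(c,[[x.min(),r],[x.max(),r]],.114)[:,:2].round(4).tolist() if len(x) else 0)
# grey box top: non-floor
box=cast(c,[[272,87],[353,80],[360,168],[275,171]],.066);print(box.round(3).tolist(),box.mean(0))
cv2.imwrite("pics/c2.png",cv2.resize(c[0][70:190,250:600],None,fx=2.28,fy=2.28)[:,:,::-1])
E
```

```text
97 303 317 [255 221 210] [[0.7252, 0.1626], [0.7251, 0.1474]]
103 303 319 [255 255 255] [[0.7186, 0.1626], [0.7185, 0.1453]]
110 301 325 [255 255 248] [[0.7109, 0.1648], [0.7108, 0.1388]]
150 307 322 [255 117 109] [[0.6666, 0.1585], [0.6665, 0.142]]
155 307 323 [255 118 109] [[0.661, 0.1586], [0.661, 0.1409]]
158 307 322 [255 109 100] [[0.6576, 0.1586], [0.6576, 0.142]]
162 0 0 [180 188 185] 0
[[0.742, 0.203, 0.066], [0.751, 0.103, 0.066], [0.639, 0.092, 0.066], [0.635, 0.201, 0.066]] [0.69150882 0.14996452 0.066     ]
```

View pics/c2.png

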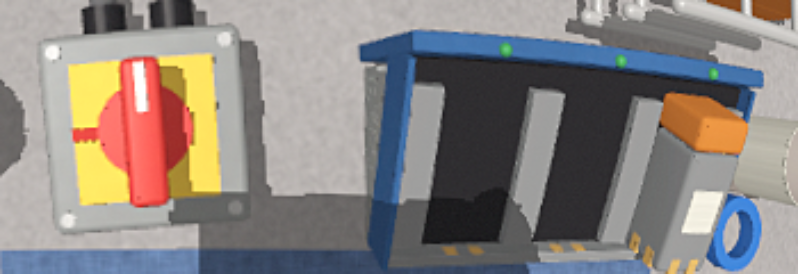

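The crop confirms the bar as the isolator's, at (0.6915, 0.152) with a yaw of about 4°. I descend and grip.

>>> {"fn": "send_rows", "kwargs": {
  "newtons": 30,
  "steps": [
    {"tx": 0.53, "ty": -0.04, "tz": 0, "turn": 0, "grip": 1},
    {"tx": 0.53, "ty": -0.04, "tz": 0.3, "turn": -0.5, "grip": 1},
    {"tx": 0, "ty": 0, "tz": 0.8, "turn": 0, "grip": 1},
    {"tx": 0, "ty": 0, "tz": 0.8, "turn": 0, "grip": 1},
    {"tx": 0, "ty": 0, "tz": 0.8, "turn": 0, "grip": 0.7},
    {"tx": 0, "ty": 0, "tz": 0.5, "turn": 0, "grip": 0.5},
    {"tx": 0, "ty": 0, "tz": 0.38, "turn": 0, "grip": 0.4},
    {"tx": 0, "ty": 0, "tz": 0, "turn": 0, "grip": 0.1},
    {"tx": 0, "ty": 0, "tz": 0, "turn": 0, "grip": 0},
    {"tx": 0, "ty": 0, "tz": 0, "turn": 0, "grip": 0},
    {"tx": 0, "ty": 0, "tz": 0, "turn": 0, "grip": 0}
  ]
}}

```text
time: 4.1
position: [0.6921, 0.1537, 0.0949]
tool_rot: [-3.14, -0.11, -0.003]
ft_force: [-0.3, 0.4, 0.0]
grip_width: 0.287
grip_force: 0.0
```

```bash
python3 -c "
from h import *
show()"
```

```text
t4.1 p [0.6921 0.1537 0.0949] yaw 4.0 tilt [ 0.002 -0.    -1.   ] grip 0.287 0.0 F [-0.3  0.4  0. ] j7 -2.02
```

>>> {"fn": "send_rows", "kwargs": {
  "steps": [
    {"tx": 0, "ty": 0, "tz": 0, "turn": 0, "grip": 0},
    {"tx": 0, "ty": 0, "tz": 0, "turn": 0, "grip": 0},
    {"tx": 0, "ty": 0, "tz": 0, "turn": 0, "grip": 0},
    {"tx": 0, "ty": 0, "tz": 0, "turn": -0.5, "grip": 0}
  ]
}}

```text
time: 4.6
position: [0.6922, 0.1518, 0.0948]
tool_rot: [3.132, 0.219, 0.002]
ft_force: [-0.9, -4.7, 5.9]
grip_width: 0.231
grip_force: 30.0
```

>>> {"fn": "send_rows", "kwargs": {
  "steps": [
    {"tx": 0, "ty": 0, "tz": 0, "turn": -1, "grip": 0},
    {"tx": 0, "ty": 0, "tz": 0, "turn": -1, "grip": 0},
    {"tx": 0, "ty": 0, "tz": 0, "turn": -1, "grip": 0},
    {"tx": 0, "ty": 0, "tz": 0, "turn": -1, "grip": 0},
    {"tx": 0, "ty": 0, "tz": 0, "turn": -1, "grip": 0},
    {"tx": 0, "ty": 0, "tz": 0, "turn": -1, "grip": 0},
    {"tx": 0, "ty": 0, "tz": 0, "turn": -1, "grip": 0},
    {"tx": 0, "ty": 0, "tz": 0, "turn": -1, "grip": 0},
    {"tx": 0, "ty": 0, "tz": 0, "turn": -1, "grip": 0},
    {"tx": 0, "ty": 0, "tz": 0, "turn": -1, "grip": 0},
    {"tx": 0, "ty": 0, "tz": 0, "turn": -1, "grip": 0},
    {"tx": 0, "ty": 0, "tz": 0, "turn": 0, "grip": 0}
  ]
}}

```text
time: 6.1
position: [0.6905, 0.1535, 0.0947]
tool_rot: [-2.101, -2.333, 0.003]
ft_force: [-5.6, -2.3, 7.1]
grip_width: 0.23
grip_force: 30.0
```

```bash
python3 -c "
from h import *
show();print(ctrl.get_state()['torque'])"
```

```text
t6.1 p [0.6905 0.1535 0.0947] yaw 96.0 tilt [ 0.    -0.003 -1.   ] grip 0.230 30.0 F [-5.6 -2.3  7.1] j7 -0.54
[-0.59359687  0.98931338 -0.53928945]
```

>>> {"fn": "send_rows", "kwargs": {
  "steps": [
    {"tx": 0, "ty": 0, "tz": 0, "turn": 0, "grip": 0.6},
    {"tx": 0, "ty": 0, "tz": 0, "turn": 0, "grip": 0.6},
    {"tx": 0, "ty": 0, "tz": 0, "turn": 0, "grip": 0.6},
    {"tx": 0, "ty": 0, "tz": -0.4, "turn": 0, "grip": 0.6},
    {"tx": 0, "ty": 0, "tz": -1, "turn": 0, "grip": 0.8},
    {"tx": 0, "ty": 0, "tz": -1, "turn": 0, "grip": 1},
    {"tx": 0, "ty": 0, "tz": -1, "turn": 0, "grip": 1},
    {"tx": -0.75, "ty": -0.6, "tz": 0, "turn": 0, "grip": 1},
    {"tx": -0.75, "ty": -0.6, "tz": 0, "turn": 0, "grip": 1},
    {"tx": -0.75, "ty": -0.6, "tz": 0, "turn": 0, "grip": 1},
    {"tx": 0, "ty": 0, "tz": 0, "turn": 0, "grip": 1},
    {"tx": 0, "ty": 0, "tz": 0, "turn": 0, "grip": 1}
  ]
}}

```text
time: 7.6
position: [0.5985, 0.0084, 0.2993]
tool_rot: [2.101, 2.333, 0.002]
ft_force: [-0.1, 0.2, 0.2]
grip_width: 1.003
grip_force: 0.0
```

```bash
python3 - <<'E'
from h import *
show();c=grab("top");H=hsv(c[0]);h=H[:,:,0];S=H[:,:,1]>150
cv2.imwrite("pics/t2.png",c[0][90:270,190:470][:,:,::-1])
a=grab("wrist");cv2.imwrite("pics/w3.png",cv2.resize(np.hstack([c[0][90:240,230:410],cv2.resize(a[0],(240,150))]),None,fx=1.9,fy=1.9)[:,:,::-1])
E
```

```text
t7.6 p [0.5985 0.0084 0.2993] yaw 96.0 tilt [-0.     0.002 -1.   ] grip 1.003 0.0 F [-0.1  0.2  0.2] j7 -0.23
```

View pics/w3.png

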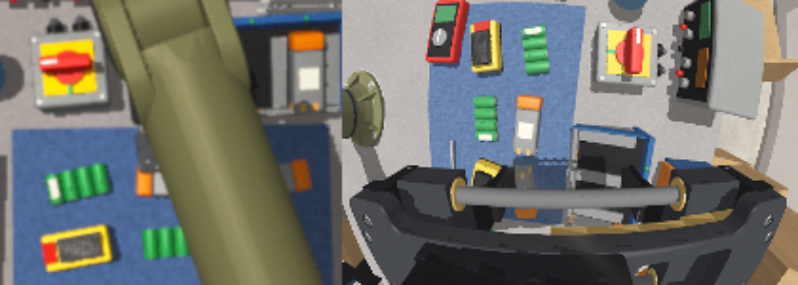

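The isolator reads off, with its bar crosswise at (65,62) in the montage. Vac A is undisturbed, with its cap at (145,180). I grasp it now.

>>> {"fn": "send_rows", "kwargs": {
  "newtons": 35,
  "steps": [
    {"tx": 0, "ty": 0, "tz": 0, "turn": 1, "grip": 1},
    {"tx": -0.14, "ty": -0.64, "tz": 0.3, "turn": 0.07, "grip": 1},
    {"tx": -0.13, "ty": -0.64, "tz": 0.6, "turn": 0, "grip": 1},
    {"tx": 0, "ty": 0, "tz": 0.9, "turn": 0, "grip": 1},
    {"tx": 0, "ty": 0, "tz": 0.9, "turn": 0, "grip": 1},
    {"tx": 0, "ty": 0, "tz": 0.9, "turn": 0, "grip": 1},
    {"tx": 0, "ty": 0, "tz": 0.5, "turn": 0, "grip": 1},
    {"tx": 0, "ty": 0, "tz": 0.37, "turn": 0, "grip": 1},
    {"tx": 0, "ty": 0, "tz": 0, "turn": 0, "grip": 0.3},
    {"tx": 0, "ty": 0, "tz": 0, "turn": 0, "grip": 0.2},
    {"tx": 0, "ty": 0, "tz": 0, "turn": 0, "grip": 0.2},
    {"tx": 0, "ty": 0, "tz": 0, "turn": 0, "grip": 0.2}
  ]
}}

```text
time: 9.2
position: [0.5215, -0.0055, 0.0304]
tool_rot: [2.27, 2.17, 0.001]
ft_force: [1.0, -0.2, 0.5]
grip_width: 0.63
grip_force: 0.0
```

>>> {"fn": "send_rows", "kwargs": {
  "steps": [
    {"tx": 0, "ty": 0, "tz": 0, "turn": 0, "grip": 0.2},
    {"tx": 0, "ty": 0, "tz": 0, "turn": 0, "grip": 0.2},
    {"tx": 0, "ty": 0, "tz": 0, "turn": 0, "grip": 0.2}
  ]
}}

```text
time: 9.57
position: [0.521, -0.0055, 0.03]
tool_rot: [2.27, 2.171, -0.001]
ft_force: [-1.2, -0.9, 5.4]
grip_width: 0.523
grip_force: 34.9
```

>>> {"fn": "send_rows", "kwargs": {
  "steps": [
    {"tx": 0, "ty": 0, "tz": -0.6, "turn": 0, "grip": 0.2},
    {"tx": 0, "ty": 0, "tz": -0.9, "turn": 0, "grip": 0.2},
    {"tx": 0, "ty": 0, "tz": -0.5, "turn": 1, "grip": 0.2},
    {"tx": 0, "ty": 0, "tz": -0.5, "turn": 1, "grip": 0.2},
    {"tx": 0, "ty": 0, "tz": -0.5, "turn": 1, "grip": 0.2},
    {"tx": 0, "ty": 0, "tz": -0.5, "turn": 1, "grip": 0.2},
    {"tx": 0, "ty": 0, "tz": -0.5, "turn": 1, "grip": 0.2},
    {"tx": 0, "ty": 0, "tz": 0, "turn": 1, "grip": 0.2},
    {"tx": 0, "ty": 0, "tz": 0, "turn": 1, "grip": 0.2},
    {"tx": 0, "ty": 0, "tz": 0, "turn": 1, "grip": 0.2},
    {"tx": 0, "ty": 0, "tz": 0, "turn": 1, "grip": 0.2},
    {"tx": 0, "ty": 0, "tz": 0, "turn": 1, "grip": 0.2}
  ]
}}

```text
time: 11.08
position: [0.5204, -0.0052, 0.2687]
tool_rot: [-3.135, -0.197, 0.002]
ft_force: [0.7, -0.9, -1.7]
grip_width: 0.525
grip_force: 34.9
```

>>> {"fn": "send_rows", "kwargs": {
  "steps": [
    {"tx": 0.5, "ty": 0.5, "tz": 0, "turn": 0.5, "grip": 0.2},
    {"tx": 0.5, "ty": 0.5, "tz": 0, "turn": 0, "grip": 0.2},
    {"tx": 0.3, "ty": 0.3, "tz": 0, "turn": 0, "grip": 0.2},
    {"tx": 0, "ty": 0, "tz": 0, "turn": 0, "grip": 0.2},
    {"tx": 0, "ty": 0, "tz": 0, "turn": 0, "grip": 0.2}
  ]
}}

```text
time: 11.7
position: [0.6046, -0.0749, 0.2689]
tool_rot: [-3.139, -0.097, 0.002]
ft_force: [-0.5, 0.8, -2.1]
grip_width: 0.524
grip_force: 34.9
```

```bash
python3 - <<'E'
from h import *
show();c=grab("wrist");print(c[0].shape)
np.savez("w4.npz",px=c[0],K=c[1],T=c[2])
cv2.imwrite("pics/w4.png",cv2.resize(c[0][0:230,150:500],None,fx=2.28,fy=2.28)[:,:,::-1])
E
```

```text
t11.7 p [ 0.6046 -0.0749  0.2689] yaw 3.5 tilt [-0.001 -0.001 -1.   ] grip 0.524 34.9 F [-0.5  0.8 -2.1] j7 -1.65
(400, 640, 3)
```

View pics/w4.png

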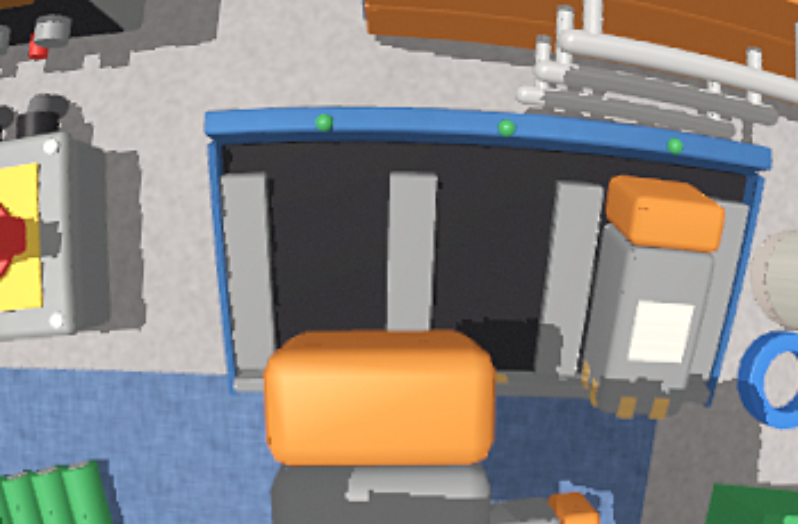

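The crop shows the three bay LEDs at (324,122), (507,127) and (675,145), the rib far ends at (246,174), (413,174) and (580,183), and the lip at row ~380–400.

```bash
python3 - <<'E'
from h import *
z=np.load("w4.npz");c=(z["px"],z["K"],z["T"],True)
f=lambda p,h:cast(c,np.array(p)/2.28+[150,0],h)[:,:2].round(4).tolist()
print("led",f([[324,122],[507,127],[675,145]],.104))
print("panel front/back L,R",f([[205,136],[205,113],[770,168],[770,150]],.104))
print("lip outer",f([[233,391],[712,406]],.052),"lip inner",f([[233,376],[540,372]],.054))
print("ribfar",f([[223,174],[268,172],[389,173],[437,173],[557,183],[602,185]],.09))
E
```

```text
led [[0.7429, -0.0408], [0.7468, -0.1207], [0.7505, -0.2004]]
panel front/back L,R [[0.7359, 0.012], [0.7467, 0.0128], [0.7493, -0.2526], [0.7584, -0.2522]]
lip outer [[0.6105, 0.0048], [0.6209, -0.2607]] lip inner [[0.6189, 0.0046], [0.6312, -0.1562]]
ribfar [[0.7201, 0.0058], [0.7212, -0.0153], [0.7231, -0.0705], [0.7247, -0.0922], [0.7259, -0.1481], [0.7278, -0.17]]
```

>>> {"fn": "send_rows", "kwargs": {
  "newtons": 20,
  "steps": [
    {"tx": 0.56, "ty": -0.23, "tz": 0, "turn": 0.1, "grip": 0.2},
    {"tx": 0.57, "ty": -0.23, "tz": 0, "turn": 0, "grip": 0.2},
    {"tx": 0, "ty": 0, "tz": 0.7, "turn": 0, "grip": 0.2},
    {"tx": 0, "ty": 0, "tz": 0.8, "turn": 0, "grip": 0.2},
    {"tx": 0, "ty": 0, "tz": 0.6, "turn": 0, "grip": 0.2},
    {"tx": 0, "ty": 0, "tz": 0.38, "turn": 0, "grip": 0.2},
    {"tx": 0, "ty": 0, "tz": 0, "turn": 0, "grip": 0.2},
    {"tx": 0, "ty": 0, "tz": 0, "turn": 0, "grip": 0.2}
  ]
}}

```text
time: 12.75
position: [0.6726, -0.0446, 0.1227]
tool_rot: [3.141, 0.073, 0.005]
ft_force: [0.4, 0.5, -1.2]
grip_width: 0.529
grip_force: 20.0
```

```bash
python3 - <<'E'
from h import *
show();c=grab("side");w=grab("wrist")
cv2.imwrite("pics/p1.png",np.hstack([cv2.resize(c[0][80:220,200:360],(480,420)),cv2.resize(w[0][20:240,220:420],(310,420))])[:,:,::-1])
E
```

```text
t12.8 p [ 0.6726 -0.0446  0.1227] yaw 2.7 tilt [ 0.003  0.    -1.   ] grip 0.529 20.0 F [ 0.4  0.5 -1.2] j7 -1.82
```

View pics/p1.png

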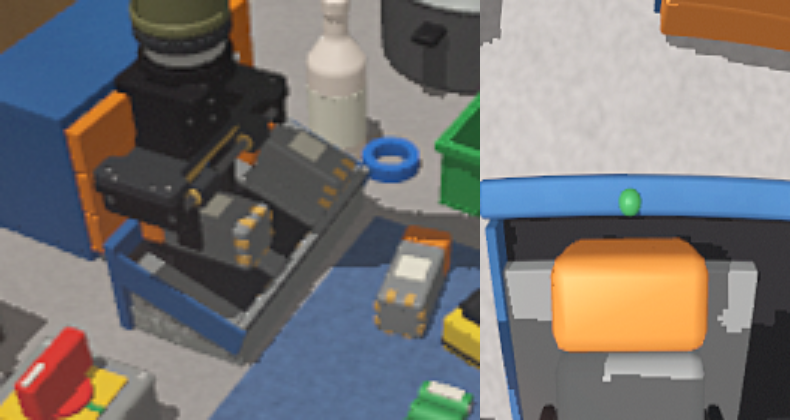

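The pack is centred over the left bay, with its cap below LED (630,202). I press down gently so it pivots onto the slope.

>>> {"fn": "send_rows", "kwargs": {
  "newtons": 12,
  "steps": [
    {"tx": 0, "ty": 0, "tz": 0.1, "turn": 0, "grip": 0.2},
    {"tx": 0, "ty": 0, "tz": 0.1, "turn": 0, "grip": 0.2},
    {"tx": 0, "ty": 0, "tz": 0.08, "turn": 0, "grip": 0.2},
    {"tx": 0, "ty": 0, "tz": 0.05, "turn": 0, "grip": 0.2},
    {"tx": 0, "ty": 0, "tz": 0.05, "turn": 0, "grip": 0.2},
    {"tx": 0, "ty": 0, "tz": 0, "turn": 0, "grip": 0.2}
  ]
}}

```text
time: 13.6
position: [0.6718, -0.0451, 0.0976]
tool_rot: [-3.141, -0.073, -0.001]
ft_force: [-0.6, 0.3, -2.3]
grip_width: 0.528
grip_force: 12.0
```

>>> {"fn": "send_rows", "kwargs": {
  "newtons": 8,
  "steps": [
    {"tx": 0, "ty": 0, "tz": 0.05, "turn": 0, "grip": 0.2},
    {"tx": 0, "ty": 0, "tz": 0.05, "turn": 0, "grip": 0.2},
    {"tx": 0, "ty": 0, "tz": 0.05, "turn": 0, "grip": 0.2},
    {"tx": 0, "ty": 0, "tz": 0.04, "turn": 0, "grip": 0.2},
    {"tx": 0, "ty": 0, "tz": 0, "turn": 0, "grip": 0.2},
    {"tx": 0, "ty": 0, "tz": 0, "turn": 0, "grip": 0.2}
  ]
}}

```text
time: 14.35
position: [0.6732, -0.045, 0.0889]
tool_rot: [3.14, 0.072, 0.006]
ft_force: [-1.9, -0.2, 8.6]
grip_width: 0.531
grip_force: 8.0
```

```bash
python3 - <<'E'
from h import *
show();c=grab("side");w=grab("wrist")
cv2.imwrite("pics/p2.png",np.hstack([cv2.resize(c[0][80:220,200:360],(480,420)),cv2.resize(w[0][20:240,220:420],(310,420))])[:,:,::-1])
E
```

```text
t14.3 p [ 0.6732 -0.045   0.0889] yaw 2.6 tilt [ 0.004  0.001 -1.   ] grip 0.531 8.0 F [-1.9 -0.2  8.6] j7 -1.84
```

View pics/p2.png

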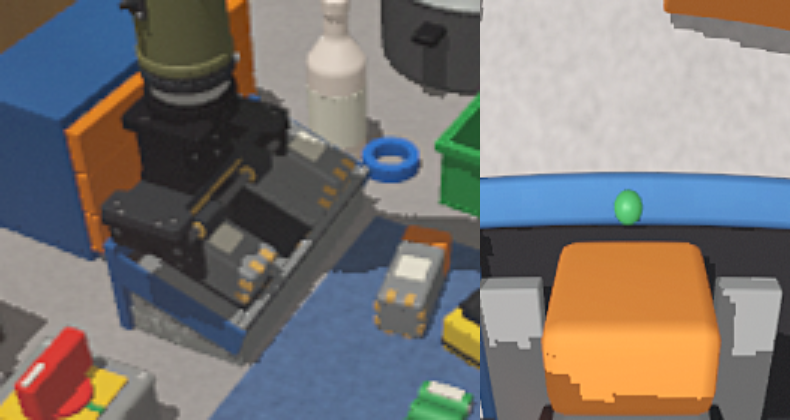

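The pack has tilted onto the deck. I nudge it downhill against the lip, then release and rise.

>>> {"fn": "send_rows", "kwargs": {
  "newtons": 8,
  "steps": [
    {"tx": -0.04, "ty": 0, "tz": 0.01, "turn": 0, "grip": 0.2},
    {"tx": -0.04, "ty": 0, "tz": 0.02, "turn": 0, "grip": 0.2},
    {"tx": -0.04, "ty": 0, "tz": 0.01, "turn": 0, "grip": 0.2},
    {"tx": 0, "ty": 0, "tz": 0, "turn": 0, "grip": 0.2}
  ]
}}

```text
time: 14.95
position: [0.6677, -0.0451, 0.0869]
tool_rot: [3.141, 0.072, 0.013]
ft_force: [1.8, 0.8, 6.5]
grip_width: 0.529
grip_force: 8.0
```

>>> {"fn": "send_rows", "kwargs": {
  "steps": [
    {"tx": 0, "ty": 0, "tz": 0, "turn": 0, "grip": 0.7},
    {"tx": 0, "ty": 0, "tz": 0, "turn": 0, "grip": 0.7},
    {"tx": 0, "ty": 0, "tz": -0.2, "turn": 0, "grip": 0.75},
    {"tx": 0, "ty": 0, "tz": -0.6, "turn": 0, "grip": 0.8},
    {"tx": 0, "ty": 0, "tz": -0.9, "turn": 0, "grip": 0.8},
    {"tx": 0, "ty": 0, "tz": -0.9, "turn": 0, "grip": 1},
    {"tx": -0.8, "ty": 0, "tz": -0.4, "turn": 0, "grip": 1},
    {"tx": -0.8, "ty": 0, "tz": 0, "turn": 0, "grip": 1},
    {"tx": 0, "ty": 0, "tz": 0, "turn": 0, "grip": 1},
    {"tx": 0, "ty": 0, "tz": 0, "turn": 0, "grip": 1}
  ]
}}

```text
time: 16.2
position: [0.569, -0.0502, 0.2648]
tool_rot: [3.14, 0.072, 0.002]
ft_force: [-0.1, 0.9, -0.0]
grip_width: 0.998
grip_force: 0.0
```

```bash
python3 - <<'E'
from h import *
show();w=grab("wrist")
np.savez("w5.npz",px=w[0],K=w[1],T=w[2])
cv2.imwrite("pics/p3.png",cv2.resize(w[0][0:250,150:500],None,fx=2.28,fy=2.28)[:,:,::-1])
E
```

```text
t16.2 p [ 0.569  -0.0502  0.2648] yaw 2.6 tilt [ 0.001  0.001 -1.   ] grip 0.998 0.0 F [-0.1  0.9 -0. ] j7 -1.67
```

View pics/p3.png

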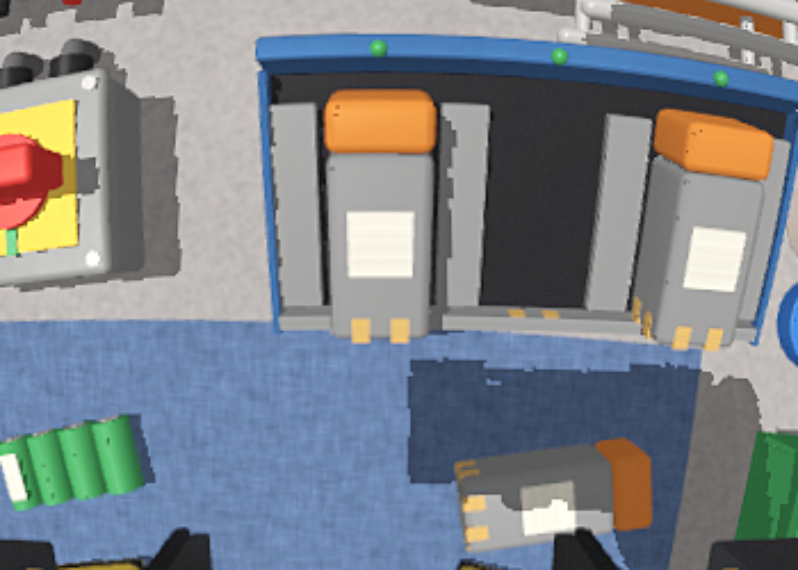

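Vac A is seated just like the charging pack: its contacts at (380,330) overlap the lip, and it is midway between the ribs. Next is vac B, with its cap at (625,485) in this crop. I measure numerically from here on.

```bash
cat >> h.py <<'E'
def find():
    show();c=grab("top");px=c[0];H=hsv(px);h=H[:,:,0];S=H[:,:,1]>130;V=H[:,:,2]>60
    mat=(h>100)&(h<125)&(H[:,:,1]>90)
    roi=np.zeros_like(mat);roi[160:290,225:415]=1
    m=cv2.morphologyEx((~mat&roi).astype(np.uint8),cv2.MORPH_OPEN,np.ones((3,3)))
    for k in blobs(m):
        b=cv2.boundingRect(k);mk=np.zeros(m.shape,np.uint8);cv2.drawContours(mk,[k],-1,1,-1)
        if b[2]<70: print("blob",b,np.array(cv2.mean(px,mk)[:3]).astype(int),*rect(c,k,0.022))
    for n,mm,z in(("orange",(h>5)&(h<17)&S,.023),("green",(h>50)&(h<75)&S,.012),("yellow",(h>22)&(h<32)&S&V,.022)):
        for k in blobs(mm,25):
            b=cv2.boundingRect(k)
            if b[0]>140 and 95<b[1]<260: print(n,b,*rect(c,k,z))
E
python3 -c "
from h import *
find()"
```

```text
t16.2 p [ 0.5693 -0.0499  0.2646] yaw 2.6 tilt [ 0.001 -0.    -1.   ] grip 0.998 0.0 F [ 0.5  0.9 -0.2] j7 -1.67
blob (304, 208, 35, 19) [ 68 155  93] [ 0.4283 -0.0027] [98. 49.] -85.6
blob (251, 208, 39, 26) [167 135  71] [0.4208 0.1466] [109.  62.] -80.8
blob (253, 175, 36, 23) [ 67 151  90] [0.5204 0.1439] [98. 50.] -77.7
orange (386, 105, 15, 12) [ 0.7386 -0.2223] [43. 32.] -84.5
green (305, 209, 33, 17) [ 0.4282 -0.0028] [93. 44.] -85.6
green (254, 176, 34, 21) [0.521  0.1438] [93. 45.] -76.9
green (420, 167, 66, 75) [ 0.4593 -0.3935] [219. 195.] -1.1
yellow (252, 209, 37, 24) [0.4207 0.1456] [100.  55.] -80.8
yellow (153, 166, 70, 78) [0.4708 0.3845] [223. 196.] -2.4
yellow (253, 129, 13, 11) [0.6751 0.1756] [36. 30.] 89.1
yellow (268, 128, 13, 11) [0.6762 0.1326] [37. 27.] -81.4
yellow (251, 111, 28, 10) [0.73   0.1588] [80. 27.] 89.1
```

```bash
python3 - <<'E'
from h import *
z=np.load("w5.npz");c=(z["px"],z["K"],z["T"],True)
f=lambda p,h:cast(c,np.array(p)/2.28+[150,0],h)[:,:2].round(4).tolist()
print(f([[479,458],[488,548]],.046),f([[650,445],[652,525]],.046),f([[455,462],[465,550]],0.0))
H=hsv(c[0]);m=(H[:,:,0]>5)&(H[:,:,0]<17)&(H[:,:,1]>130)
for k in blobs(m,100): print(cv2.boundingRect(k),*rect(c,k,.046))
E
```

```text
[[0.5455, -0.104], [0.4932, -0.1138]] [[0.5576, -0.2018], [0.5099, -0.2109]] [[0.53, -0.0968], [0.4724, -0.1077]]
(14, 324, 48, 67) [0.0929 0.6731] [230. 107.] 1.8
(411, 192, 25, 41) [ 0.5352 -0.1918] [58. 28.] 21.5
(436, 48, 53, 31) [ 0.7304 -0.2255] [76. 34.] -87.4
(292, 39, 50, 28) [ 0.7219 -0.0421] [57. 34.] -87.4
(500, 0, 87, 28) [ 0.8563 -0.3772] [212.  37.] -60.4
(424, 0, 69, 17) [ 0.8118 -0.2207] [99. 12.] -90.0
```

>>> {"fn": "send_rows", "kwargs": {
  "newtons": 35,
  "steps": [
    {"tx": -0.42, "ty": 0.88, "tz": 0, "turn": 0, "grip": 1},
    {"tx": -0.42, "ty": 0.88, "tz": 0, "turn": 0, "grip": 1},
    {"tx": 0, "ty": 0, "tz": 0.2, "turn": -1, "grip": 1},
    {"tx": 0, "ty": 0, "tz": 0.2, "turn": -1, "grip": 1},
    {"tx": 0, "ty": 0, "tz": 0.2, "turn": -1, "grip": 1},
    {"tx": 0, "ty": 0, "tz": 0.2, "turn": -1, "grip": 1},
    {"tx": 0, "ty": 0, "tz": 0.2, "turn": -1, "grip": 1},
    {"tx": 0, "ty": 0, "tz": 0.2, "turn": -1, "grip": 1},
    {"tx": 0, "ty": 0, "tz": 0.2, "turn": -1, "grip": 1},
    {"tx": 0, "ty": 0, "tz": 0.2, "turn": -1, "grip": 1},
    {"tx": 0, "ty": 0, "tz": 0.2, "turn": -1, "grip": 1},
    {"tx": 0, "ty": 0, "tz": 0, "turn": -1, "grip": 1}
  ]
}}

```text
time: 17.8
position: [0.5235, -0.1569, 0.1551]
tool_rot: [-2.352, -2.079, -0.002]
ft_force: [1.0, 0.1, 0.1]
grip_width: 0.997
grip_force: 0.0
```

>>> {"fn": "send_rows", "kwargs": {
  "steps": [
    {"tx": 0, "ty": 0, "tz": 0, "turn": -1, "grip": 1},
    {"tx": 0, "ty": 0, "tz": 0, "turn": -1, "grip": 1},
    {"tx": 0, "ty": 0, "tz": 0, "turn": -0.1, "grip": 1},
    {"tx": 0, "ty": 0, "tz": 0, "turn": 0, "grip": 1}
  ]
}}

```text
time: 18.3
position: [0.5235, -0.1572, 0.156]
tool_rot: [-2.033, -2.395, -0.002]
ft_force: [0.4, -0.2, 1.0]
grip_width: 1.002
grip_force: 0.0
```

```bash
python3 - <<'E'
from h import *
show();c=grab("wrist");px=c[0];H=hsv(px)
cv2.imwrite("pics/w6.png",px[:,:,::-1])
m=(H[:,:,0]>5)&(H[:,:,0]<17)&(H[:,:,1]>130)
for k in blobs(m,100): print("o",cv2.boundingRect(k),*rect(c,k,.023))
c=grab("top");H=hsv(c[0]);m=(H[:,:,0]>5)&(H[:,:,0]<17)&(H[:,:,1]>130)
for k in blobs(m,25):
    b=cv2.boundingRect(k)
    if 290<b[0]<410 and b[1]>95:print("t",b,*rect(c,k,.023))
E
```

```text
t18.3 p [ 0.5235 -0.1572  0.156 ] yaw 99.4 tilt [ 0.001  0.001 -1.   ] grip 1.002 0.0 F [ 0.4 -0.2  1. ] j7 0.07
o (289, 231, 50, 26) [ 0.5287 -0.2038] [48. 26.] 10.8
o (570, 157, 70, 211) [ 1.0193 -0.1931] [446. 178.] -45.3
o (541, 96, 44, 60) [ 0.7895 -0.0243] [72. 67.] -87.8
t (326, 109, 18, 12) [ 0.7295 -0.0482] [50. 33.] 89.1
t (381, 106, 20, 11) [ 0.7373 -0.2146] [56. 30.] 89.1
```

>>> {"fn": "send_rows", "kwargs": {
  "newtons": 35,
  "steps": [
    {"tx": -0.03, "ty": -0.04, "tz": 0.6, "turn": 0, "grip": 1},
    {"tx": 0, "ty": 0, "tz": 0.8, "turn": 0, "grip": 1},
    {"tx": 0, "ty": 0, "tz": 0.4, "turn": 0, "grip": 1},
    {"tx": 0, "ty": 0, "tz": 0.3, "turn": 0, "grip": 0.6},
    {"tx": 0, "ty": 0, "tz": 0, "turn": 0, "grip": 0.2},
    {"tx": 0, "ty": 0, "tz": 0, "turn": 0, "grip": 0.2},
    {"tx": 0, "ty": 0, "tz": 0, "turn": 0, "grip": 0.2},
    {"tx": 0, "ty": 0, "tz": 0, "turn": 0, "grip": 0.2},
    {"tx": 0, "ty": 0, "tz": 0, "turn": 0, "grip": 0.2},
    {"tx": 0, "ty": 0, "tz": 0, "turn": 0, "grip": 0.2}
  ]
}}

```text
time: 19.65
position: [0.521, -0.1602, 0.0309]
tool_rot: [2.031, 2.396, -0.002]
ft_force: [-2.2, -1.0, 6.4]
grip_width: 0.525
grip_force: 34.9
```

>>> {"fn": "send_rows", "kwargs": {
  "steps": [
    {"tx": 0, "ty": 0, "tz": -0.6, "turn": 0, "grip": 0.2},
    {"tx": 0, "ty": 0, "tz": -0.9, "turn": 0, "grip": 0.2},
    {"tx": 0, "ty": 0, "tz": -0.5, "turn": -1, "grip": 0.2},
    {"tx": 0, "ty": 0, "tz": -0.5, "turn": -1, "grip": 0.2},
    {"tx": 0, "ty": 0, "tz": -0.5, "turn": -1, "grip": 0.2},
    {"tx": 0, "ty": 0, "tz": -0.5, "turn": -1, "grip": 0.2},
    {"tx": 0, "ty": 0, "tz": -0.3, "turn": -1, "grip": 0.2},
    {"tx": 0, "ty": 0, "tz": 0, "turn": -1, "grip": 0.2},
    {"tx": 0, "ty": 0, "tz": 0, "turn": -1, "grip": 0.2},
    {"tx": 0, "ty": 0, "tz": 0, "turn": -1, "grip": 0.2},
    {"tx": 0, "ty": 0, "tz": 0, "turn": -1, "grip": 0.2},
    {"tx": 0, "ty": 0, "tz": 0, "turn": -1, "grip": 0.2}
  ]
}}

```text
time: 21.15
position: [0.5205, -0.1596, 0.2575]
tool_rot: [-0.008, -3.141, -0.0]
ft_force: [0.5, 1.0, -3.3]
grip_width: 0.523
grip_force: 34.9
```

>>> {"fn": "send_rows", "kwargs": {
  "steps": [
    {"tx": 0, "ty": 0, "tz": 0, "turn": -0.41, "grip": 0.2},
    {"tx": -0.86, "ty": 0.15, "tz": 0, "turn": 0, "grip": 0.2},
    {"tx": -0.88, "ty": 0.15, "tz": 0, "turn": 0, "grip": 0.2},
    {"tx": -0.88, "ty": 0.16, "tz": 0, "turn": 0, "grip": 0.2},
    {"tx": 0, "ty": 0, "tz": 0, "turn": 0, "grip": 0.2},
    {"tx": 0, "ty": 0, "tz": 0, "turn": 0, "grip": 0.2}
  ]
}}

```text
time: 21.9
position: [0.6763, -0.1243, 0.2571]
tool_rot: [0.076, -3.139, -0.001]
ft_force: [0.6, 0.2, -3.0]
grip_width: 0.53
grip_force: 34.9
```

```bash
python3 - <<'E'
from h import *
show()
E
```

```text
t21.9 p [ 0.6763 -0.1243  0.2571] yaw -177.2 tilt [ 0.002  0.    -1.   ] grip 0.530 34.9 F [ 0.6  0.2 -3. ] j7 1.42
```

>>> {"fn": "send_rows", "kwargs": {
  "newtons": 20,
  "steps": [
    {"tx": 0, "ty": -0.01, "tz": 0.8, "turn": 0, "grip": 0.2},
    {"tx": 0, "ty": 0, "tz": 0.8, "turn": 0, "grip": 0.2},
    {"tx": 0, "ty": 0, "tz": 0.4, "turn": 0, "grip": 0.2},
    {"tx": 0, "ty": 0, "tz": 0.24, "turn": 0, "grip": 0.2},
    {"tx": 0, "ty": 0, "tz": 0, "turn": 0, "grip": 0.2}
  ]
}}

```text
time: 22.52
position: [0.6765, -0.1258, 0.124]
tool_rot: [0.074, -3.141, 0.0]
ft_force: [0.8, -0.1, -3.2]
grip_width: 0.526
grip_force: 19.9
```

>>> {"fn": "send_rows", "kwargs": {
  "newtons": 12,
  "steps": [
    {"tx": 0, "ty": 0, "tz": 0.1, "turn": 0, "grip": 0.2},
    {"tx": 0, "ty": 0, "tz": 0.1, "turn": 0, "grip": 0.2},
    {"tx": 0, "ty": 0, "tz": 0.08, "turn": 0, "grip": 0.2},
    {"tx": 0, "ty": 0, "tz": 0.05, "turn": 0, "grip": 0.2},
    {"tx": 0, "ty": 0, "tz": 0.05, "turn": 0, "grip": 0.2},
    {"tx": 0, "ty": 0, "tz": 0, "turn": 0, "grip": 0.2}
  ]
}}

```text
time: 23.28
position: [0.6765, -0.1253, 0.1007]
tool_rot: [0.075, -3.14, 0.0]
ft_force: [-1.4, 0.3, -0.7]
grip_width: 0.532
grip_force: 12.0
```

>>> {"fn": "send_rows", "kwargs": {
  "newtons": 8,
  "steps": [
    {"tx": 0, "ty": 0, "tz": 0.05, "turn": 0, "grip": 0.2},
    {"tx": 0, "ty": 0, "tz": 0.05, "turn": 0, "grip": 0.2},
    {"tx": 0, "ty": 0, "tz": 0.05, "turn": 0, "grip": 0.2},
    {"tx": 0, "ty": 0, "tz": 0.03, "turn": 0, "grip": 0.2},
    {"tx": 0, "ty": 0, "tz": 0, "turn": 0, "grip": 0.2}
  ]
}}

```text
time: 23.9
position: [0.6797, -0.1252, 0.0936]
tool_rot: [-0.074, 3.133, -0.001]
ft_force: [-1.4, -0.2, 9.6]
grip_width: 0.531
grip_force: 8.0
```

```bash
python3 - <<'E'
from h import *
show()
E
```

```text
t23.9 p [ 0.6797 -0.1252  0.0936] yaw -177.3 tilt [-0.007 -0.001 -1.   ] grip 0.531 8.0 F [-1.4 -0.2  9.6] j7 1.35
```

>>> {"fn": "send_rows", "kwargs": {
  "newtons": 6,
  "steps": [
    {"tx": 0.04, "ty": 0, "tz": 0.03, "turn": 0, "grip": 0.2},
    {"tx": 0.05, "ty": 0, "tz": 0.03, "turn": 0, "grip": 0.2},
    {"tx": 0.05, "ty": 0, "tz": 0.02, "turn": 0, "grip": 0.2},
    {"tx": 0.02, "ty": 0, "tz": 0, "turn": 0, "grip": 0.2},
    {"tx": 0, "ty": 0, "tz": 0, "turn": 0, "grip": 0.2}
  ]
}}

```text
time: 24.52
position: [0.6708, -0.1257, 0.0884]
tool_rot: [-0.074, 3.132, -0.001]
ft_force: [2.7, 0.3, 6.1]
grip_width: 0.528
grip_force: 6.0
```

```bash
python3 - <<'E'
from h import *
show();c=grab("side");w=grab("wrist")
cv2.imwrite("pics/p4.png",np.hstack([cv2.resize(c[0][80:220,200:360],(480,420)),cv2.resize(w[0][20:240,220:420],(310,420))])[:,:,::-1])
E
```

```text
t24.5 p [ 0.6708 -0.1257  0.0884] yaw -177.3 tilt [-0.009 -0.001 -1.   ] grip 0.528 6.0 F [2.7 0.3 6.1] j7 1.34
```

View pics/p4.png

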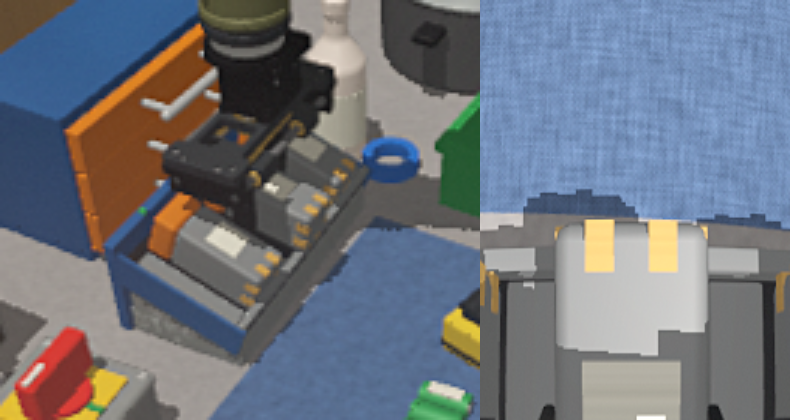

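Vac B lies flat with its contacts over the lip, like the others. I release, rise and head to the isolator.

>>> {"fn": "send_rows", "kwargs": {
  "steps": [
    {"tx": 0, "ty": 0, "tz": 0, "turn": 0, "grip": 0.7},
    {"tx": 0, "ty": 0, "tz": 0, "turn": 0, "grip": 0.7},
    {"tx": 0, "ty": 0, "tz": -0.2, "turn": 0, "grip": 0.7},
    {"tx": 0, "ty": 0, "tz": -0.6, "turn": 0, "grip": 0.75},
    {"tx": 0, "ty": 0, "tz": -0.9, "turn": 0, "grip": 0.8},
    {"tx": 0, "ty": 0, "tz": -0.9, "turn": 0, "grip": 1},
    {"tx": -0.11, "ty": 0.92, "tz": -0.4, "turn": 0, "grip": 1},
    {"tx": -0.11, "ty": 0.93, "tz": 0, "turn": 0, "grip": 1},
    {"tx": -0.11, "ty": 0.93, "tz": 0, "turn": 0, "grip": 1},
    {"tx": -0.11, "ty": 0.93, "tz": 0, "turn": 0, "grip": 1},
    {"tx": -0.1, "ty": 0.93, "tz": 0, "turn": 0, "grip": 1},
    {"tx": 0, "ty": 0, "tz": 0, "turn": 1, "grip": 1}
  ]
}}

```text
time: 26.12
position: [0.6838, 0.1623, 0.2662]
tool_rot: [-0.132, -3.138, -0.007]
ft_force: [0.6, 0.3, 1.1]
grip_width: 1.001
grip_force: 0.0
```

>>> {"fn": "send_rows", "kwargs": {
  "steps": [
    {"tx": 0, "ty": 0, "tz": 0, "turn": 1, "grip": 1},
    {"tx": 0, "ty": 0, "tz": 0, "turn": 1, "grip": 1},
    {"tx": 0, "ty": 0, "tz": 0, "turn": 1, "grip": 1},
    {"tx": 0, "ty": 0, "tz": 0, "turn": 1, "grip": 1},
    {"tx": 0, "ty": 0, "tz": 0, "turn": 1, "grip": 1},
    {"tx": 0, "ty": 0, "tz": 0, "turn": 1, "grip": 1},
    {"tx": 0, "ty": 0, "tz": 0, "turn": 1, "grip": 1},
    {"tx": 0, "ty": 0, "tz": 0, "turn": 1, "grip": 1},
    {"tx": 0, "ty": 0, "tz": 0, "turn": 1, "grip": 1},
    {"tx": 0, "ty": 0, "tz": 0, "turn": 1, "grip": 1},
    {"tx": 0, "ty": 0, "tz": 0, "turn": 0, "grip": 1},
    {"tx": 0, "ty": 0, "tz": 0, "turn": 0, "grip": 1}
  ]
}}

```text
time: 27.62
position: [0.6861, 0.1541, 0.2656]
tool_rot: [2.125, 2.314, 0.0]
ft_force: [-0.1, 0.4, 0.7]
grip_width: 1.001
grip_force: 0.0
```

```bash
python3 - <<'E'
from h import *
find();c=grab("top");cv2.imwrite("pics/t3.png",cv2.resize(c[0][90:240,230:490],None,fx=3,fy=3,interpolation=cv2.INTER_CUBIC)[:,:,::-1])
E
```

```text
t27.6 p [0.6861 0.1541 0.2656] yaw 94.9 tilt [ 0.  0. -1.] grip 1.001 0.0 F [-0.1  0.4  0.7] j7 -0.41
blob (351, 203, 40, 28) [104  83  37] [ 0.4271 -0.1483] [109.  63.] 74.9
orange (354, 110, 19, 11) [ 0.7271 -0.1326] [55. 28.] -86.5
orange (326, 109, 18, 12) [ 0.7295 -0.0482] [50. 33.] 89.1
orange (381, 106, 20, 11) [ 0.7373 -0.2146] [56. 30.] 89.1
green (254, 182, 13, 15) [0.514  0.1756] [45. 28.] 13.4
green (421, 167, 65, 75) [ 0.4595 -0.3948] [221. 191.] -1.7
yellow (255, 224, 31, 9) [0.3979 0.1467] [90. 10.] -80.8
yellow (252, 210, 26, 8) [0.4414 0.1619] [75. 10.] -79.7
yellow (352, 204, 37, 25) [ 0.4278 -0.1474] [100.  55.] 74.9
yellow (153, 166, 70, 78) [0.4702 0.384 ] [223. 194.] -2.9
```

View pics/t3.png

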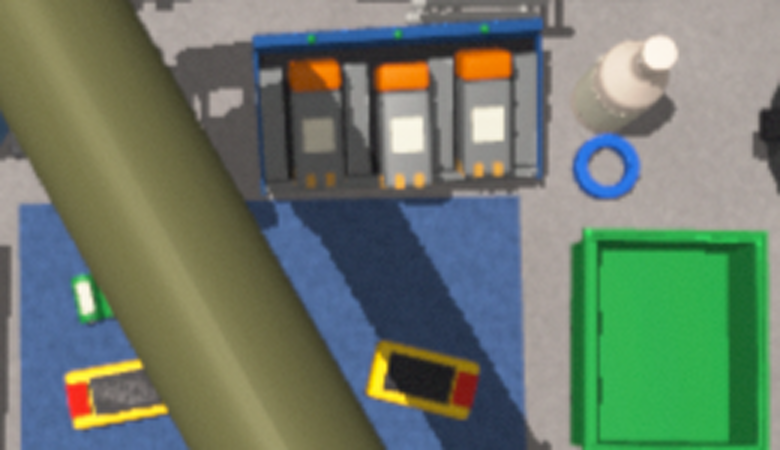

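The crop shows the middle pack's cap at (403,76), about 6 mm further downhill than a line through the other two caps, (315,73) and (484,65). Its contact end must be riding on the lip. The isolator is still off, so I go back and reseat it.

>>> {"fn": "send_rows", "kwargs": {
  "steps": [
    {"tx": 0, "ty": 0, "tz": 0, "turn": -1, "grip": 1},
    {"tx": 0, "ty": 0, "tz": 0, "turn": -1, "grip": 1},
    {"tx": 0, "ty": 0, "tz": 0, "turn": -1, "grip": 1},
    {"tx": 0, "ty": 0, "tz": 0, "turn": -1, "grip": 1},
    {"tx": 0, "ty": 0, "tz": 0, "turn": -1, "grip": 1},
    {"tx": 0, "ty": 0, "tz": 0, "turn": -1, "grip": 1},
    {"tx": 0, "ty": 0, "tz": 0, "turn": -1, "grip": 1},
    {"tx": 0, "ty": 0, "tz": 0, "turn": -1, "grip": 1},
    {"tx": 0, "ty": 0, "tz": 0, "turn": -1, "grip": 1},
    {"tx": 0, "ty": 0, "tz": 0, "turn": -1, "grip": 1},
    {"tx": 0, "ty": 0, "tz": 0, "turn": -0.98, "grip": 1}
  ]
}}

```text
time: 29.1
position: [0.6862, 0.1538, 0.2653]
tool_rot: [0.079, -3.14, -0.0]
ft_force: [0.3, -0.8, 0.5]
grip_width: 1.0
grip_force: 0.0
```

>>> {"fn": "send_rows", "kwargs": {
  "steps": [
    {"tx": 0.1, "ty": -0.93, "tz": 0, "turn": 0, "grip": 1},
    {"tx": 0.1, "ty": -0.93, "tz": 0, "turn": 0, "grip": 1},
    {"tx": 0.1, "ty": -0.93, "tz": 0, "turn": 0, "grip": 1},
    {"tx": 0.1, "ty": -0.93, "tz": 0, "turn": 0, "grip": 0.8},
    {"tx": 0.08, "ty": -0.93, "tz": 0, "turn": 0, "grip": 0.75},
    {"tx": 0, "ty": 0, "tz": 0, "turn": 0, "grip": 0.75},
    {"tx": 0, "ty": 0, "tz": 0, "turn": 0, "grip": 0.75}
  ]
}}

```text
time: 29.98
position: [0.6698, -0.1258, 0.2653]
tool_rot: [-0.071, 3.141, 0.002]
ft_force: [-1.1, 1.2, 0.1]
grip_width: 0.763
grip_force: 0.0
```

```bash
python3 - <<'E'
from h import *
show()
E
```

```text
t30.0 p [ 0.6698 -0.1258  0.2653] yaw -177.4 tilt [-0.     0.001 -1.   ] grip 0.763 0.0 F [-1.1  1.2  0.1] j7 1.42
```

>>> {"fn": "send_rows", "kwargs": {
  "newtons": 20,
  "steps": [
    {"tx": 0, "ty": 0, "tz": 0.8, "turn": 0, "grip": 0.75},
    {"tx": 0, "ty": 0, "tz": 0.8, "turn": 0, "grip": 0.75},
    {"tx": 0, "ty": 0, "tz": 0.7, "turn": 0, "grip": 0.75},
    {"tx": 0, "ty": 0, "tz": 0.4, "turn": 0, "grip": 0.75},
    {"tx": 0, "ty": 0, "tz": 0.24, "turn": 0, "grip": 0.75},
    {"tx": 0, "ty": 0, "tz": 0, "turn": 0, "grip": 0.2},
    {"tx": 0, "ty": 0, "tz": 0, "turn": 0, "grip": 0.2},
    {"tx": 0, "ty": 0, "tz": 0, "turn": 0, "grip": 0.2},
    {"tx": 0, "ty": 0, "tz": 0, "turn": 0, "grip": 0.2},
    {"tx": 0, "ty": 0, "tz": 0, "turn": 0, "grip": 0.2}
  ]
}}

```text
time: 31.22
position: [0.6709, -0.126, 0.0905]
tool_rot: [-0.07, 3.138, -0.001]
ft_force: [-0.2, -0.1, 6.7]
grip_width: 0.527
grip_force: 20.0
```

>>> {"fn": "send_rows", "kwargs": {
  "newtons": 20,
  "steps": [
    {"tx": 0, "ty": 0, "tz": -0.2, "turn": 0, "grip": 0.2},
    {"tx": 0, "ty": 0, "tz": -0.2, "turn": 0, "grip": 0.2},
    {"tx": -0.1, "ty": 0, "tz": 0, "turn": 0, "grip": 0.2},
    {"tx": -0.1, "ty": 0, "tz": 0, "turn": 0, "grip": 0.2},
    {"tx": 0, "ty": 0, "tz": 0, "turn": 0, "grip": 0.2},
    {"tx": 0, "ty": 0, "tz": 0, "turn": 0, "grip": 0.2}
  ]
}}

```text
time: 31.98
position: [0.6817, -0.1254, 0.1124]
tool_rot: [0.071, -3.14, -0.0]
ft_force: [0.3, -0.6, -3.6]
grip_width: 0.53
grip_force: 20.0
```

>>> {"fn": "send_rows", "kwargs": {
  "newtons": 10,
  "steps": [
    {"tx": 0, "ty": 0, "tz": 0.08, "turn": 0, "grip": 0.2},
    {"tx": 0, "ty": 0, "tz": 0.08, "turn": 0, "grip": 0.2},
    {"tx": 0, "ty": 0, "tz": 0.08, "turn": 0, "grip": 0.2},
    {"tx": 0, "ty": 0, "tz": 0.05, "turn": 0, "grip": 0.2},
    {"tx": 0, "ty": 0, "tz": 0, "turn": 0, "grip": 0.2}
  ]
}}

```text
time: 32.6
position: [0.6817, -0.1256, 0.0952]
tool_rot: [0.07, -3.14, 0.0]
ft_force: [0.6, 0.5, -2.7]
grip_width: 0.531
grip_force: 10.0
```

```bash
python3 - <<'E'
from h import *
show()
E
```

```text
t32.6 p [ 0.6817 -0.1256  0.0952] yaw -177.4 tilt [ 0. -0. -1.] grip 0.531 10.0 F [ 0.6  0.5 -2.7] j7 1.35
```

>>> {"fn": "send_rows", "kwargs": {
  "newtons": 8,
  "steps": [
    {"tx": 0, "ty": 0, "tz": 0.05, "turn": 0, "grip": 0.2},
    {"tx": 0, "ty": 0, "tz": 0.05, "turn": 0, "grip": 0.2},
    {"tx": 0, "ty": 0, "tz": 0, "turn": 0, "grip": 0.2}
  ]
}}

```text
time: 32.98
position: [0.6819, -0.1255, 0.0893]
tool_rot: [0.071, -3.141, 0.0]
ft_force: [-0.4, 0.5, -2.2]
grip_width: 0.53
grip_force: 8.1
```

>>> {"fn": "send_rows", "kwargs": {
  "newtons": 8,
  "steps": [
    {"tx": 0, "ty": 0, "tz": 0.05, "turn": 0, "grip": 0.2},
    {"tx": 0, "ty": 0, "tz": 0.03, "turn": 0, "grip": 0.2},
    {"tx": 0, "ty": 0, "tz": 0, "turn": 0, "grip": 0.2}
  ]
}}

```text
time: 33.35
position: [0.6822, -0.1256, 0.088]
tool_rot: [-0.07, 3.14, -0.003]
ft_force: [-7.4, 0.1, 12.1]
grip_width: 0.526
grip_force: 15.9
```

```bash
python3 - <<'E'
from h import *
show()
c=grab("side");w=grab("wrist")
cv2.imwrite("pics/p5.png",np.hstack([cv2.resize(c[0][80:220,200:360],(480,420)),cv2.resize(w[0][20:240,220:420],(310,420))])[:,:,::-1])
E
```

```text
t33.4 p [ 0.6822 -0.1256  0.088 ] yaw -177.4 tilt [-0.001 -0.002 -1.   ] grip 0.526 15.9 F [-7.4  0.1 12.1] j7 1.34
```

>>> {"fn": "send_rows", "kwargs": {
  "newtons": 8,
  "steps": [
    {"tx": 0.03, "ty": 0, "tz": -0.03, "turn": 0, "grip": 0.2},
    {"tx": 0.03, "ty": 0, "tz": 0.01, "turn": 0, "grip": 0.2},
    {"tx": 0.03, "ty": 0, "tz": 0.01, "turn": 0, "grip": 0.2},
    {"tx": 0, "ty": 0, "tz": 0, "turn": 0, "grip": 0.2}
  ]
}}

```text
time: 33.95
position: [0.6796, -0.1257, 0.0875]
tool_rot: [-0.07, 3.133, -0.0]
ft_force: [5.0, -0.1, 5.6]
grip_width: 0.527
grip_force: 12.0
```

>>> {"fn": "send_rows", "kwargs": {
  "newtons": 8,
  "steps": [
    {"tx": 0.03, "ty": 0, "tz": 0.01, "turn": 0, "grip": 0.2},
    {"tx": 0.03, "ty": 0, "tz": 0.01, "turn": 0, "grip": 0.2},
    {"tx": 0, "ty": 0, "tz": 0, "turn": 0, "grip": 0.2}
  ]
}}

```text
time: 34.33
position: [0.6789, -0.1258, 0.0877]
tool_rot: [-0.07, 3.126, 0.0]
ft_force: [10.7, 0.6, 5.5]
grip_width: 0.523
grip_force: 9.1
```

Fx has built to 10.7 N at x = 0.679, so the pack is against the lip. I release it and return to the isolator.

>>> {"fn": "send_rows", "kwargs": {
  "steps": [
    {"tx": 0, "ty": 0, "tz": 0, "turn": 0, "grip": 0.7},
    {"tx": 0, "ty": 0, "tz": 0, "turn": 0, "grip": 0.7},
    {"tx": 0, "ty": 0, "tz": -0.2, "turn": 0, "grip": 0.7},
    {"tx": 0, "ty": 0, "tz": -0.6, "turn": 0, "grip": 0.75},
    {"tx": 0, "ty": 0, "tz": -0.9, "turn": 0, "grip": 0.8},
    {"tx": 0, "ty": 0, "tz": -0.9, "turn": 0, "grip": 1},
    {"tx": -0.09, "ty": 0.92, "tz": -0.4, "turn": 0, "grip": 1},
    {"tx": -0.09, "ty": 0.93, "tz": 0, "turn": 0, "grip": 1},
    {"tx": -0.09, "ty": 0.93, "tz": 0, "turn": 0, "grip": 1},
    {"tx": -0.09, "ty": 0.93, "tz": 0, "turn": 0, "grip": 1},
    {"tx": -0.09, "ty": 0.93, "tz": 0, "turn": 0, "grip": 1},
    {"tx": 0, "ty": 0, "tz": 0, "turn": 1, "grip": 1}
  ]
}}

```text
time: 35.83
position: [0.6845, 0.1613, 0.2638]
tool_rot: [-0.137, -3.136, -0.005]
ft_force: [-0.9, -0.2, -0.4]
grip_width: 0.996
grip_force: 0.0
```

>>> {"fn": "send_rows", "kwargs": {
  "steps": [
    {"tx": 0, "ty": 0, "tz": 0, "turn": 1, "grip": 1},
    {"tx": 0, "ty": 0, "tz": 0, "turn": 1, "grip": 1},
    {"tx": 0, "ty": 0, "tz": 0, "turn": 1, "grip": 1},
    {"tx": 0, "ty": 0, "tz": 0, "turn": 1, "grip": 1},
    {"tx": 0, "ty": 0, "tz": 0, "turn": 1, "grip": 1},
    {"tx": 0, "ty": 0, "tz": 0, "turn": 1, "grip": 1},
    {"tx": 0, "ty": 0, "tz": 0, "turn": 1, "grip": 1},
    {"tx": 0, "ty": 0, "tz": 0, "turn": 1, "grip": 1},
    {"tx": 0, "ty": 0, "tz": 0, "turn": 1, "grip": 1},
    {"tx": 0, "ty": 0, "tz": 0, "turn": 1, "grip": 1},
    {"tx": 0, "ty": 0, "tz": 0, "turn": 0, "grip": 1},
    {"tx": 0, "ty": 0, "tz": 0, "turn": 0, "grip": 1}
  ]
}}

```text
time: 37.33
position: [0.6871, 0.1533, 0.2639]
tool_rot: [-2.128, -2.311, 0.001]
ft_force: [-0.4, 0.8, 0.3]
grip_width: 1.001
grip_force: 0.0
```

```bash
python3 - <<'E'
from h import *
find()
c=grab("side");cv2.imwrite("pics/s5.png",c[0][:,:,::-1]);H=hsv(c[0]);m=(H[:,:,0]>15)&(H[:,:,0]<28)&(H[:,:,1]>90)
for k in blobs(m,4):
    b=cv2.boundingRect(k)
    if 230<b[0]<345 and 110<b[1]<200: print(b)
E
```

```text
t37.3 p [0.6871 0.1533 0.2639] yaw 94.7 tilt [-0.    -0.001 -1.   ] grip 1.001 0.0 F [-0.4  0.8  0.3] j7 -0.41
blob (351, 203, 40, 28) [104  83  37] [ 0.4271 -0.1483] [109.  63.] 74.9
orange (326, 109, 18, 12) [ 0.7295 -0.0482] [50. 33.] 89.1
orange (354, 107, 19, 12) [ 0.734 -0.133] [55. 32.] -85.2
orange (381, 106, 20, 11) [ 0.7373 -0.2146] [56. 30.] 89.1
green (254, 182, 14, 15) [0.5142 0.1745] [45. 30.] 13.4
green (421, 167, 65, 75) [ 0.4595 -0.3948] [221. 191.] -1.7
yellow (255, 223, 32, 10) [0.3979 0.1452] [92. 12.] -79.3
yellow (252, 210, 27, 8) [0.4413 0.1607] [77.  9.] -79.7
yellow (352, 204, 37, 25) [ 0.4279 -0.147 ] [99. 55.] 74.9
yellow (153, 166, 70, 78) [0.4707 0.3851] [222. 194.] -2.4
(285, 168, 5, 4)
(289, 164, 4, 4)
(296, 157, 5, 3)
(300, 151, 4, 4)
(302, 147, 5, 4)
(311, 136, 5, 4)
(314, 133, 4, 4)
```

The caps now sit at x = 0.7295, 0.7340 and 0.7373, in line, so the middle pack is seated. Next I turn the isolator on.

>>> {"fn": "send_rows", "kwargs": {
  "newtons": 30,
  "steps": [
    {"tx": 0, "ty": 0.06, "tz": 0.7, "turn": 0, "grip": 1},
    {"tx": 0, "ty": 0, "tz": 0.8, "turn": 0, "grip": 0.8},
    {"tx": 0, "ty": 0, "tz": 0.7, "turn": 0, "grip": 0.6},
    {"tx": 0, "ty": 0, "tz": 0.4, "turn": 0, "grip": 0.5},
    {"tx": 0, "ty": 0, "tz": 0.22, "turn": 0, "grip": 0.4},
    {"tx": 0, "ty": 0, "tz": 0, "turn": 0, "grip": 0},
    {"tx": 0, "ty": 0, "tz": 0, "turn": 0, "grip": 0},
    {"tx": 0, "ty": 0, "tz": 0, "turn": 0, "grip": 0},
    {"tx": 0, "ty": 0, "tz": 0, "turn": 0, "grip": 0},
    {"tx": 0, "ty": 0, "tz": 0, "turn": 0, "grip": 0},
    {"tx": 0, "ty": 0, "tz": 0, "turn": 0, "grip": 0},
    {"tx": 0, "ty": 0, "tz": 0, "turn": 0, "grip": 0}
  ]
}}

```text
time: 38.92
position: [0.6904, 0.1539, 0.0961]
tool_rot: [-2.131, -2.308, 0.001]
ft_force: [-4.5, -0.8, 5.8]
grip_width: 0.229
grip_force: 30.0
```

>>> {"fn": "send_rows", "kwargs": {
  "steps": [
    {"tx": 0, "ty": 0, "tz": 0, "turn": 1, "grip": 0},
    {"tx": 0, "ty": 0, "tz": 0, "turn": 1, "grip": 0},
    {"tx": 0, "ty": 0, "tz": 0, "turn": 1, "grip": 0},
    {"tx": 0, "ty": 0, "tz": 0, "turn": 1, "grip": 0},
    {"tx": 0, "ty": 0, "tz": 0, "turn": 1, "grip": 0},
    {"tx": 0, "ty": 0, "tz": 0, "turn": 1, "grip": 0},
    {"tx": 0, "ty": 0, "tz": 0, "turn": 1, "grip": 0},
    {"tx": 0, "ty": 0, "tz": 0, "turn": 1, "grip": 0},
    {"tx": 0, "ty": 0, "tz": 0, "turn": 1, "grip": 0},
    {"tx": 0, "ty": 0, "tz": 0, "turn": 1, "grip": 0},
    {"tx": 0, "ty": 0, "tz": 0, "turn": 1, "grip": 0},
    {"tx": 0, "ty": 0, "tz": 0, "turn": 0.6, "grip": 0}
  ]
}}

```text
time: 40.42
position: [0.693, 0.1517, 0.0962]
tool_rot: [3.139, 0.044, 0.007]
ft_force: [2.4, -3.5, 1.9]
grip_width: 0.229
grip_force: 30.0
```

>>> {"fn": "send_rows", "kwargs": {
  "steps": [
    {"tx": 0, "ty": 0, "tz": 0, "turn": 0, "grip": 0},
    {"tx": 0, "ty": 0, "tz": 0, "turn": 0, "grip": 0}
  ]
}}

```text
time: 40.67
position: [0.693, 0.1517, 0.0962]
tool_rot: [3.139, 0.051, 0.007]
ft_force: [3.2, -4.0, 3.6]
grip_width: 0.229
grip_force: 30.0
```

```bash
python3 - <<'E'
from h import *
show();print(ctrl.get_state()['torque'])
E
```

```text
t40.7 p [0.693  0.1517 0.0962] yaw 1.9 tilt [ 0.004  0.002 -1.   ] grip 0.229 30.0 F [ 3.2 -4.   3.6] j7 -1.97
[-0.85021226 -0.70408929  0.62554219]
```

>>> {"fn": "send_rows", "kwargs": {
  "steps": [
    {"tx": 0, "ty": 0, "tz": 0, "turn": 0, "grip": 0.6},
    {"tx": 0, "ty": 0, "tz": 0, "turn": 0, "grip": 0.6},
    {"tx": 0, "ty": 0, "tz": 0, "turn": 0, "grip": 0.6},
    {"tx": 0, "ty": 0, "tz": -0.36, "turn": 0, "grip": 0.7},
    {"tx": 0, "ty": 0, "tz": -0.8, "turn": 0, "grip": 1},
    {"tx": 0, "ty": 0, "tz": -0.8, "turn": 0, "grip": 1},
    {"tx": 0, "ty": 0, "tz": -0.6, "turn": 0, "grip": 1},
    {"tx": -0.96, "ty": 0.01, "tz": 0, "turn": 0, "grip": 1},
    {"tx": -0.96, "ty": 0.01, "tz": 0, "turn": 0, "grip": 1},
    {"tx": -0.96, "ty": 0.01, "tz": 0, "turn": 0, "grip": 1},
    {"tx": 0, "ty": 0, "tz": 0, "turn": -1, "grip": 1},
    {"tx": 0, "ty": 0, "tz": 0, "turn": -1, "grip": 1}
  ]
}}

```text
time: 42.18
position: [0.5177, 0.147, 0.2507]
tool_rot: [3.101, 0.494, 0.005]
ft_force: [1.0, -0.6, -0.1]
grip_width: 0.997
grip_force: 0.0
```

>>> {"fn": "send_rows", "kwargs": {
  "steps": [
    {"tx": 0, "ty": 0, "tz": 0, "turn": -1, "grip": 1},
    {"tx": 0, "ty": 0, "tz": 0, "turn": -1, "grip": 1},
    {"tx": 0, "ty": 0, "tz": 0, "turn": -1, "grip": 1},
    {"tx": 0, "ty": 0, "tz": 0, "turn": -1, "grip": 1},
    {"tx": 0, "ty": 0, "tz": 0, "turn": -1, "grip": 1},
    {"tx": 0, "ty": 0, "tz": 0, "turn": -1, "grip": 1},
    {"tx": 0, "ty": 0, "tz": 0, "turn": -1, "grip": 1},
    {"tx": 0, "ty": 0, "tz": 0, "turn": -1, "grip": 1},
    {"tx": 0, "ty": 0, "tz": 0, "turn": -1, "grip": 1},
    {"tx": 0, "ty": 0, "tz": 0, "turn": -1, "grip": 1},
    {"tx": 0, "ty": 0, "tz": 0, "turn": -0.5, "grip": 1},
    {"tx": 0, "ty": 0, "tz": 0, "turn": 0, "grip": 1}
  ]
}}

```text
time: 43.68
position: [0.5184, 0.147, 0.2499]
tool_rot: [1.981, 2.436, 0.002]
ft_force: [0.1, 0.2, -0.0]
grip_width: 0.999
grip_force: 0.0
```

```bash
cat >> h.py <<'E'
def wfind(zs=(("green",50,80,.012),("yellow",22,32,.022))):
    show();c=grab("wrist");H=hsv(c[0]);h=H[:,:,0]
    for n,a,b,z in zs:
        m=cv2.morphologyEx(((h>a)&(h<b)&(H[:,:,1]>120)&(H[:,:,2]>40)).astype(np.uint8),cv2.MORPH_CLOSE,np.ones((5,5)))
        for k in blobs(m,200):
            print("w",n,cv2.boundingRect(k),*rect(c,k,z))
E
python3 - <<'E'
from h import *
find();wfind()
c=grab("top");H=hsv(c[0]);h=H[:,:,0];m=((h<4)|(h>175))&(H[:,:,1]>150)
for k in blobs(m,20):
    b=cv2.boundingRect(k)
    if b[1]<135 and 240<b[0]<290 and b[1]>95: print("iso",b)
E
```

```text
t43.7 p [0.5184 0.147  0.2499] yaw 101.8 tilt [-0.     0.002 -1.   ] grip 0.999 0.0 F [ 0.1  0.2 -0. ] j7 -0.18
blob (304, 208, 35, 19) [ 41 100  59] [ 0.4288 -0.0028] [98. 49.] -84.7
blob (351, 203, 40, 27) [143 110  51] [ 0.427  -0.1476] [111.  63.] 74.9
orange (326, 109, 18, 12) [ 0.7304 -0.0481] [52. 32.] -86.5
orange (354, 107, 20, 12) [ 0.7341 -0.1336] [56. 32.] -85.2
orange (381, 106, 20, 11) [ 0.7373 -0.2146] [56. 30.] 89.1
green (305, 209, 33, 17) [ 0.4283 -0.0029] [93. 43.] -84.3
green (270, 176, 18, 18) [0.526  0.1209] [45. 45.] -78.3
green (421, 167, 65, 75) [ 0.4595 -0.3948] [221. 191.] -1.7
yellow (279, 209, 10, 20) [0.4254 0.1065] [55. 24.] 2.6
yellow (352, 204, 37, 25) [ 0.4268 -0.1468] [101.  55.] 74.9
yellow (153, 166, 68, 78) [0.4697 0.3843] [222. 194.] -3.0
yellow (251, 113, 9, 12) [0.7215 0.1869] [33. 24.] -0.6
yellow (269, 111, 12, 27) [0.7039 0.1294] [79. 27.] 4.0
t43.7 p [0.5184 0.147  0.2497] yaw 101.7 tilt [-0.     0.002 -1.   ] grip 1.002 0.0 F [0.1 0.4 0.1] j7 -0.18
w green (300, 140, 37, 74) [0.5214 0.1464] [95. 46.] -77.6
w yellow (215, 309, 37, 19) [ 0.4361 -0.0895] [60. 32.] 11.6
w yellow (423, 213, 56, 30) [0.7175 0.1078] [87. 37.] -10.0
w yellow (467, 181, 24, 28) [0.7399 0.1713] [39. 35.] 5.0
w yellow (430, 176, 33, 33) [0.6912 0.1633] [44. 40.] -85.9
w yellow (216, 123, 48, 82) [0.4212 0.1451] [103.  61.] -80.7
w yellow (199, 0, 213, 76) [0.4677 0.321 ] [265. 105.] 11.1
iso (257, 109, 17, 28)
```

The isolator shows the same outline as at the start, so it is on. I pick up the first nickel pack.

>>> {"fn": "send_rows", "kwargs": {
  "newtons": 30,
  "steps": [
    {"tx": -0.03, "ty": 0.05, "tz": 0.8, "turn": 0, "grip": 1},
    {"tx": 0, "ty": 0, "tz": 0.9, "turn": 0, "grip": 1},
    {"tx": 0, "ty": 0, "tz": 0.9, "turn": 0, "grip": 0.9},
    {"tx": 0, "ty": 0, "tz": 0.6, "turn": 0, "grip": 0.8},
    {"tx": 0, "ty": 0, "tz": 0.4, "turn": 0, "grip": 0.75},
    {"tx": 0, "ty": 0, "tz": 0.23, "turn": 0, "grip": 0.7},
    {"tx": 0, "ty": 0, "tz": 0, "turn": 0, "grip": 0.2},
    {"tx": 0, "ty": 0, "tz": 0, "turn": 0, "grip": 0.2},
    {"tx": 0, "ty": 0, "tz": 0, "turn": 0, "grip": 0.2},
    {"tx": 0, "ty": 0, "tz": 0, "turn": 0, "grip": 0.2},
    {"tx": 0, "ty": 0, "tz": 0, "turn": 0, "grip": 0.2}
  ]
}}

```text
time: 45.2
position: [0.5224, 0.1456, 0.0198]
tool_rot: [1.981, 2.437, 0.002]
ft_force: [-0.8, -0.5, 6.0]
grip_width: 0.53
grip_force: 30.0
```

```bash
python3 - <<'E'
from h import *
show()
E
```

```text
t45.2 p [0.5224 0.1456 0.0198] yaw 101.8 tilt [-0.     0.002 -1.   ] grip 0.530 30.0 F [-0.8 -0.5  6. ] j7 -0.32
```

>>> {"fn": "send_rows", "kwargs": {
  "steps": [
    {"tx": 0, "ty": 0, "tz": -0.6, "turn": 0, "grip": 0.2},
    {"tx": 0, "ty": 0, "tz": -0.8, "turn": 0.72, "grip": 0.2},
    {"tx": 0, "ty": 0, "tz": -0.8, "turn": 1, "grip": 0.2},
    {"tx": 0, "ty": 0, "tz": -0.8, "turn": 0, "grip": 0.2},
    {"tx": -0.97, "ty": 0, "tz": 0, "turn": 0, "grip": 0.2},
    {"tx": -0.97, "ty": 0, "tz": 0, "turn": 0, "grip": 0.2},
    {"tx": -0.97, "ty": 0, "tz": 0, "turn": 0, "grip": 0.2},
    {"tx": -0.97, "ty": 0, "tz": 0, "turn": 0, "grip": 0.2},
    {"tx": -0.97, "ty": 0, "tz": 0, "turn": 0, "grip": 0.2},
    {"tx": -0.97, "ty": 0, "tz": 0, "turn": 0, "grip": 0.2},
    {"tx": -0.97, "ty": 0, "tz": 0, "turn": 0, "grip": 0.2},
    {"tx": -0.97, "ty": -0.03, "tz": 0, "turn": 0, "grip": 0.2}
  ]
}}

```text
time: 46.7
position: [0.5031, -0.3215, 0.1982]
tool_rot: [-2.259, -2.182, 0.0]
ft_force: [0.7, 0.2, -1.4]
grip_width: 0.522
grip_force: 30.0
```

>>> {"fn": "send_rows", "kwargs": {
  "steps": [
    {"tx": -0.96, "ty": 0, "tz": 0, "turn": 0, "grip": 0.2},
    {"tx": 0, "ty": 0, "tz": 0, "turn": 0, "grip": 0.2},
    {"tx": 0, "ty": 0, "tz": 0, "turn": 0, "grip": 0.2}
  ]
}}

```text
time: 47.08
position: [0.5014, -0.3767, 0.1978]
tool_rot: [-2.258, -2.181, -0.001]
ft_force: [-0.5, -0.1, -1.7]
grip_width: 0.528
grip_force: 30.0
```

```bash
python3 - <<'E'
from h import *
find();wfind((("green",50,80,.08),))
c=grab("wrist");cv2.imwrite("pics/w7.png",c[0][:,:,::-1])
E
```

```text
t47.1 p [ 0.5014 -0.3767  0.1978] yaw 88.0 tilt [ 0.002 -0.001 -1.   ] grip 0.528 30.0 F [-0.5 -0.1 -1.7] j7 0.51
blob (304, 208, 35, 19) [ 70 158  95] [ 0.4284 -0.0028] [98. 49.] -85.6
blob (251, 208, 39, 26) [170 138  73] [0.4206 0.1465] [109.  63.] -80.4
blob (351, 203, 40, 27) [161 128  57] [ 0.4272 -0.1481] [110.  63.] 74.9
orange (325, 109, 19, 12) [ 0.73   -0.0471] [54. 31.] -86.5
orange (354, 107, 19, 12) [ 0.734  -0.1331] [55. 32.] -85.2
orange (381, 106, 20, 11) [ 0.7373 -0.2145] [56. 30.] 89.1
green (305, 209, 33, 17) [ 0.4282 -0.0027] [93. 44.] -85.6
green (421, 167, 65, 75) [ 0.4592 -0.3934] [219. 190.] -1.1
yellow (252, 209, 37, 24) [0.4208 0.1457] [100.  55.] -80.8
yellow (352, 204, 38, 25) [ 0.4274 -0.1474] [100.  54.] 74.9
yellow (153, 166, 70, 78) [0.4707 0.3847] [222. 195.] -2.4
yellow (253, 128, 11, 12) [0.6766 0.1785] [33. 29.] -0.6
yellow (251, 113, 9, 12) [0.7215 0.1869] [33. 24.] -0.6
yellow (269, 111, 12, 27) [0.7038 0.1294] [79. 27.] 4.4
t47.1 p [ 0.502  -0.3757  0.1981] yaw 88.1 tilt [ 0.002 -0.001 -1.   ] grip 0.525 30.0 F [ 1.1  0.2 -2.8] j7 0.51
w green (278, 293, 78, 25) [ 0.4989 -0.4851] [80. 31.] -1.9
w green (157, 108, 232, 158) [ 0.4592 -0.3637] [210. 146.] -1.7
```

>>> {"fn": "send_rows", "kwargs": {
  "steps": [
    {"tx": 0, "ty": 0, "tz": 0.8, "turn": 0, "grip": 0.2},
    {"tx": 0, "ty": 0, "tz": 0.8, "turn": 0, "grip": 0.2},
    {"tx": 0, "ty": 0, "tz": 0.6, "turn": 0, "grip": 0.2},
    {"tx": 0, "ty": 0, "tz": 0.4, "turn": 0, "grip": 0.2},
    {"tx": 0, "ty": 0, "tz": 0, "turn": 0, "grip": 0.65},
    {"tx": 0, "ty": 0, "tz": 0, "turn": 0, "grip": 0.65},
    {"tx": 0, "ty": 0, "tz": 0, "turn": 0, "grip": 0.65},
    {"tx": 0, "ty": 0, "tz": -0.6, "turn": 0, "grip": 0.65},
    {"tx": 0, "ty": 0, "tz": -0.9, "turn": 0, "grip": 0.65},
    {"tx": 0, "ty": 0, "tz": -0.9, "turn": 0, "grip": 1}
  ]
}}

```text
time: 48.48
position: [0.5019, -0.3775, 0.1897]
tool_rot: [2.258, 2.181, 0.0]
ft_force: [1.0, -0.1, -0.4]
grip_width: 0.702
grip_force: 0.0
```

```bash
python3 - <<'E'
from h import *
find()
E
```

```text
t48.5 p [ 0.5019 -0.3775  0.1897] yaw 88.0 tilt [-0.001  0.002 -1.   ] grip 0.702 0.0 F [ 1.  -0.1 -0.4] j7 0.51
blob (304, 208, 35, 19) [ 70 158  95] [ 0.4283 -0.0028] [98. 49.] -85.6
blob (251, 208, 39, 26) [170 138  73] [0.4207 0.1463] [110.  62.] -81.1
blob (351, 203, 40, 27) [161 128  57] [ 0.4272 -0.1481] [110.  63.] 74.9
orange (326, 109, 18, 12) [ 0.7304 -0.0481] [52. 32.] -86.5
orange (354, 107, 19, 12) [ 0.734  -0.1331] [55. 32.] -85.2
orange (381, 105, 20, 12) [ 0.7381 -0.2153] [57. 32.] -86.1
green (305, 209, 33, 17) [ 0.4282 -0.0027] [93. 44.] -85.6
green (421, 167, 65, 75) [ 0.4592 -0.3934] [219. 190.] -1.1
yellow (252, 209, 37, 24) [0.4205 0.1456] [100.  55.] -81.0
yellow (352, 204, 37, 25) [ 0.4275 -0.147 ] [100.  54.] 74.9
yellow (153, 166, 70, 78) [0.4704 0.3845] [222. 196.] -2.5
yellow (253, 128, 11, 12) [0.6766 0.1785] [33. 29.] -0.6
yellow (251, 113, 9, 12) [0.7215 0.1869] [33. 24.] -0.6
yellow (269, 111, 12, 27) [0.7038 0.1294] [79. 27.] 4.4
```

>>> {"fn": "send_rows", "kwargs": {
  "steps": [
    {"tx": 0.88, "ty": -0.2, "tz": 0, "turn": 0, "grip": 1},
    {"tx": 0.88, "ty": -0.2, "tz": 0, "turn": 0, "grip": 1},
    {"tx": 0.88, "ty": -0.2, "tz": 0, "turn": 0, "grip": 1},
    {"tx": 0.88, "ty": -0.2, "tz": 0, "turn": 0, "grip": 1},
    {"tx": 0.88, "ty": -0.2, "tz": 0, "turn": 0, "grip": 1},
    {"tx": 0.9, "ty": -0.2, "tz": 0, "turn": 0, "grip": 1},
    {"tx": 0.9, "ty": -0.23, "tz": 0, "turn": 0, "grip": 1},
    {"tx": 0, "ty": 0, "tz": 0.3, "turn": -0.8, "grip": 1},
    {"tx": 0, "ty": 0, "tz": 0.5, "turn": 0, "grip": 0.9},
    {"tx": 0, "ty": 0, "tz": 0.4, "turn": 0, "grip": 0.8},
    {"tx": 0, "ty": 0, "tz": 0, "turn": 0, "grip": 0.8}
  ]
}}

```text
time: 49.9
position: [0.4279, -0.0026, 0.1142]
tool_rot: [-2.133, -2.305, 0.002]
ft_force: [0.6, -0.2, -0.3]
grip_width: 0.82
grip_force: 0.0
```

```bash
python3 - <<'E'
from h import *
wfind()
E
```

```text
t49.9 p [ 0.4279 -0.0026  0.1142] yaw 94.4 tilt [ 0.    -0.002 -1.   ] grip 0.820 0.0 F [ 0.6 -0.2 -0.3] j7 0.04
w green (290, 149, 57, 109) [ 0.429  -0.0011] [95. 46.] -85.4
w yellow (286, 293, 63, 25) [ 0.4357 -0.0941] [59. 28.] 4.5
w yellow (595, 77, 45, 52) [0.7591 0.1451] [102.  44.] 4.3
w yellow (593, 31, 44, 41) [0.7514 0.1974] [97. 43.] 4.4
w yellow (284, 0, 83, 89) [0.4243 0.1333] [74. 59.] -80.6
```

>>> {"fn": "send_rows", "kwargs": {
  "newtons": 30,
  "steps": [
    {"tx": 0.02, "ty": 0.01, "tz": 0.6, "turn": 0, "grip": 0.8},
    {"tx": 0, "ty": 0, "tz": 0.5, "turn": 0, "grip": 0.8},
    {"tx": 0, "ty": 0, "tz": 0.3, "turn": 0, "grip": 0.8},
    {"tx": 0, "ty": 0, "tz": 0.19, "turn": 0, "grip": 0.7},
    {"tx": 0, "ty": 0, "tz": 0, "turn": 0, "grip": 0.2},
    {"tx": 0, "ty": 0, "tz": 0, "turn": 0, "grip": 0.2},
    {"tx": 0, "ty": 0, "tz": 0, "turn": 0, "grip": 0.2},
    {"tx": 0, "ty": 0, "tz": 0, "turn": 0, "grip": 0.2},
    {"tx": 0, "ty": 0, "tz": 0, "turn": 0, "grip": 0.2},
    {"tx": 0, "ty": 0, "tz": 0, "turn": 0, "grip": 0.2}
  ]
}}

```text
time: 51.2
position: [0.4298, -0.0016, 0.0202]
tool_rot: [2.134, 2.304, 0.0]
ft_force: [-2.3, -0.3, 6.3]
grip_width: 0.527
grip_force: 30.0
```

>>> {"fn": "send_rows", "kwargs": {
  "steps": [
    {"tx": 0, "ty": 0, "tz": -0.6, "turn": 0, "grip": 0.2},
    {"tx": 0, "ty": 0, "tz": -0.8, "turn": 0.8, "grip": 0.2},
    {"tx": 0, "ty": 0, "tz": -0.8, "turn": 0, "grip": 0.2},
    {"tx": 0, "ty": 0, "tz": -0.6, "turn": 0, "grip": 0.2},
    {"tx": -0.9, "ty": 0, "tz": 0, "turn": 0, "grip": 0.2},
    {"tx": -0.9, "ty": 0, "tz": 0, "turn": 0, "grip": 0.2},
    {"tx": -0.9, "ty": 0, "tz": 0, "turn": 0, "grip": 0.2},
    {"tx": -0.9, "ty": 0, "tz": 0, "turn": 0, "grip": 0.2},
    {"tx": -0.9, "ty": 0, "tz": 0, "turn": 0, "grip": 0.2},
    {"tx": -0.9, "ty": -0.05, "tz": 0, "turn": 0, "grip": 0.2},
    {"tx": -0.86, "ty": 0, "tz": 0, "turn": 0, "grip": 0.2},
    {"tx": 0, "ty": 0, "tz": 0, "turn": 0, "grip": 0.2}
  ]
}}

```text
time: 52.7
position: [0.4108, -0.3816, 0.1864]
tool_rot: [-2.268, -2.174, 0.003]
ft_force: [-0.4, 0.4, -3.2]
grip_width: 0.526
grip_force: 30.0
```

```bash
python3 - <<'E'
from h import *
show()
E
```

```text
t52.7 p [ 0.4108 -0.3816  0.1864] yaw 87.6 tilt [-0.001 -0.001 -1.   ] grip 0.526 30.0 F [-0.4  0.4 -3.2] j7 0.63
```

>>> {"fn": "send_rows", "kwargs": {
  "steps": [
    {"tx": 0.03, "ty": 0.05, "tz": 0.8, "turn": 0, "grip": 0.2},
    {"tx": 0, "ty": 0, "tz": 0.8, "turn": 0, "grip": 0.2},
    {"tx": 0, "ty": 0, "tz": 0.5, "turn": 0, "grip": 0.2},
    {"tx": 0, "ty": 0, "tz": 0.3, "turn": 0, "grip": 0.2},
    {"tx": 0, "ty": 0, "tz": 0, "turn": 0, "grip": 0.65},
    {"tx": 0, "ty": 0, "tz": 0, "turn": 0, "grip": 0.65},
    {"tx": 0, "ty": 0, "tz": 0, "turn": 0, "grip": 0.65},
    {"tx": 0, "ty": 0, "tz": -0.6, "turn": 0, "grip": 0.65},
    {"tx": 0, "ty": 0, "tz": -0.9, "turn": 0, "grip": 0.65},
    {"tx": 0, "ty": 0, "tz": -0.9, "turn": 0, "grip": 1},
    {"tx": 0, "ty": 0, "tz": 0, "turn": 0, "grip": 1}
  ]
}}

```text
time: 54.08
position: [0.4193, -0.3774, 0.1941]
tool_rot: [2.251, 2.174, 0.001]
ft_force: [0.4, 0.5, 0.1]
grip_width: 0.8
grip_force: 0.0
```

```bash
python3 - <<'E'
from h import *
find()
E
```

```text
t54.1 p [ 0.4193 -0.3774  0.1941] yaw 88.0 tilt [-0.008  0.009 -1.   ] grip 0.800 0.0 F [0.4 0.5 0.1] j7 0.63
blob (251, 208, 39, 26) [169 137  73] [0.4207 0.1465] [109.  63.] -80.7
blob (351, 203, 39, 27) [160 127  56] [ 0.4275 -0.1483] [110.  63.] 75.6
orange (325, 109, 19, 12) [ 0.7302 -0.0471] [54. 32.] -86.5
orange (354, 107, 19, 12) [ 0.7339 -0.1331] [55. 32.] -85.2
orange (381, 105, 20, 12) [ 0.7381 -0.2153] [57. 32.] -86.1
green (421, 167, 64, 75) [ 0.4595 -0.3934] [221. 188.] -1.7
yellow (252, 209, 37, 24) [0.4205 0.1454] [100.  55.] -80.7
yellow (352, 204, 38, 25) [ 0.4274 -0.1475] [102.  54.] 74.9
yellow (153, 166, 70, 78) [0.4704 0.3842] [222. 195.] -2.5
yellow (253, 128, 12, 12) [0.6766 0.1771] [33. 32.] -0.6
yellow (251, 113, 9, 12) [0.7215 0.1869] [33. 24.] -0.6
yellow (269, 111, 12, 27) [0.7038 0.1294] [79. 27.] 4.4
```

>>> {"fn": "send_rows", "kwargs": {
  "steps": [
    {"tx": 0.95, "ty": 0, "tz": 0, "turn": 0, "grip": 1},
    {"tx": 0.95, "ty": 0, "tz": 0, "turn": 0, "grip": 1},
    {"tx": 0.96, "ty": 0, "tz": 0, "turn": 0, "grip": 1},
    {"tx": 0.96, "ty": 0, "tz": 0, "turn": 0, "grip": 1},
    {"tx": 0, "ty": 0, "tz": 0.5, "turn": 0.8, "grip": 1},
    {"tx": 0, "ty": 0, "tz": 0.5, "turn": 0.82, "grip": 1},
    {"tx": 0, "ty": 0, "tz": 0, "turn": 0, "grip": 1},
    {"tx": 0, "ty": 0, "tz": 0, "turn": 0, "grip": 1}
  ]
}}

```text
time: 55.12
position: [0.4245, -0.1461, 0.1278]
tool_rot: [2.49, 1.915, 0.0]
ft_force: [-0.0, -0.4, -0.5]
grip_width: 1.001
grip_force: 0.0
```

```bash
python3 - <<'E'
from h import *
wfind()
E
```

```text
t55.1 p [ 0.4245 -0.1461  0.1278] yaw 75.1 tilt [ 0.  0. -1.] grip 1.001 0.0 F [-0.  -0.4 -0.5] j7 0.02
w yellow (285, 144, 71, 119) [ 0.4278 -0.147 ] [106.  58.] 75.4
```

>>> {"fn": "send_rows", "kwargs": {
  "newtons": 35,
  "steps": [
    {"tx": 0, "ty": 0.05, "tz": 0.7, "turn": 0, "grip": 1},
    {"tx": 0, "ty": 0, "tz": 0.5, "turn": 0, "grip": 1},
    {"tx": 0, "ty": 0, "tz": 0.35, "turn": 0, "grip": 1},
    {"tx": 0, "ty": 0, "tz": 0.21, "turn": 0, "grip": 0.9},
    {"tx": 0, "ty": 0, "tz": 0, "turn": 0, "grip": 0.3},
    {"tx": 0, "ty": 0, "tz": 0, "turn": 0, "grip": 0.3},
    {"tx": 0, "ty": 0, "tz": 0, "turn": 0, "grip": 0.3},
    {"tx": 0, "ty": 0, "tz": 0, "turn": 0, "grip": 0.3},
    {"tx": 0, "ty": 0, "tz": 0, "turn": 0, "grip": 0.3},
    {"tx": 0, "ty": 0, "tz": 0, "turn": 0, "grip": 0.3}
  ]
}}

```text
time: 56.42
position: [0.4277, -0.147, 0.0226]
tool_rot: [2.491, 1.913, 0.0]
ft_force: [-2.2, -0.6, 6.6]
grip_width: 0.646
grip_force: 35.0
```

>>> {"fn": "send_rows", "kwargs": {
  "steps": [
    {"tx": 0, "ty": 0, "tz": -0.6, "turn": 0, "grip": 0.3},
    {"tx": 0, "ty": 0, "tz": -0.8, "turn": -0.8, "grip": 0.3},
    {"tx": 0, "ty": 0, "tz": -0.8, "turn": -0.8, "grip": 0.3},
    {"tx": 0, "ty": 0, "tz": -0.8, "turn": 0, "grip": 0.3},
    {"tx": 0.85, "ty": 0.3, "tz": 0, "turn": 0, "grip": 0.3},
    {"tx": 0.85, "ty": 0.3, "tz": 0, "turn": 0, "grip": 0.3},
    {"tx": 0.9, "ty": 0, "tz": 0, "turn": 0, "grip": 0.3},
    {"tx": 0.9, "ty": 0, "tz": 0, "turn": 0, "grip": 0.3},
    {"tx": 0.9, "ty": 0, "tz": 0, "turn": 0, "grip": 0.3},
    {"tx": 0.9, "ty": 0, "tz": 0, "turn": 0, "grip": 0.3},
    {"tx": 0, "ty": 0, "tz": 0, "turn": 0, "grip": 0.3},
    {"tx": 0, "ty": 0, "tz": 0, "turn": 0, "grip": 0.3}
  ]
}}

```text
time: 57.92
position: [0.4747, 0.1691, 0.201]
tool_rot: [-2.262, -2.18, 0.003]
ft_force: [-0.1, -0.1, -2.6]
grip_width: 0.636
grip_force: 35.0
```

```bash
python3 - <<'E'
from h import *
wfind((("yellow",22,32,.08),))
E
```

```text
t57.9 p [0.4747 0.1691 0.201 ] yaw 87.9 tilt [-0.001 -0.001 -1.   ] grip 0.636 35.0 F [-0.1 -0.1 -2.6] j7 -0.47
w yellow (358, 292, 13, 25) [0.5198 0.0558] [31. 12.] 88.8
w yellow (264, 292, 13, 25) [0.4221 0.0593] [31. 11.] 89.1
w yellow (485, 223, 52, 18) [0.6829 0.1256] [74. 17.] -10.1
w yellow (486, 172, 28, 36) [0.6599 0.1751] [34. 34.] 5.1
w yellow (519, 170, 24, 28) [0.7008 0.1799] [33. 30.] 2.2
w yellow (233, 159, 146, 107) [0.4649 0.1565] [132. 102.] -2.6
w yellow (186, 0, 236, 77) [0.4674 0.3206] [211.  78.] -3.3
```

>>> {"fn": "send_rows", "kwargs": {
  "steps": [
    {"tx": 0.84, "ty": -0.22, "tz": 0, "turn": 0, "grip": 0.3},
    {"tx": 0.84, "ty": -0.23, "tz": 0, "turn": 0, "grip": 0.3},
    {"tx": 0.84, "ty": -0.23, "tz": 0, "turn": 0, "grip": 0.3},
    {"tx": 0.85, "ty": -0.23, "tz": 0, "turn": 0, "grip": 0.3},
    {"tx": 0, "ty": 0, "tz": 0, "turn": 0, "grip": 0.3},
    {"tx": 0, "ty": 0, "tz": 0, "turn": 0, "grip": 0.3}
  ]
}}

```text
time: 58.72
position: [0.429, 0.372, 0.2011]
tool_rot: [2.264, 2.177, -0.002]
ft_force: [0.4, -0.8, -2.9]
grip_width: 0.643
grip_force: 35.0
```

```bash
python3 - <<'E'
from h import *
wfind((("yellow",22,32,.08),))
c=grab("wrist");cv2.imwrite("pics/w8.png",c[0][:,:,::-1])
E
```

```text
t58.7 p [0.429  0.372  0.2011] yaw 87.7 tilt [-0.002 -0.    -1.   ] grip 0.643 35.0 F [ 0.4 -0.8 -2.9] j7 -0.97
w yellow (358, 292, 13, 25) [0.4743 0.2584] [31. 12.] 86.6
w yellow (264, 292, 13, 25) [0.3765 0.2621] [31. 11.] 87.8
w yellow (242, 100, 232, 165) [0.4702 0.3832] [211. 154.] -2.4
```

>>> {"fn": "send_rows", "kwargs": {
  "steps": [
    {"tx": 0, "ty": 0, "tz": 0.8, "turn": 0, "grip": 0.3},
    {"tx": 0, "ty": 0, "tz": 0.8, "turn": 0, "grip": 0.3},
    {"tx": 0, "ty": 0, "tz": 0.7, "turn": 0, "grip": 0.3},
    {"tx": 0, "ty": 0, "tz": 0.4, "turn": 0, "grip": 0.3},
    {"tx": 0, "ty": 0, "tz": 0, "turn": 0, "grip": 0.72},
    {"tx": 0, "ty": 0, "tz": 0, "turn": 0, "grip": 0.72},
    {"tx": 0, "ty": 0, "tz": 0, "turn": 0, "grip": 0.72},
    {"tx": 0, "ty": 0, "tz": -0.6, "turn": 0, "grip": 0.72},
    {"tx": 0, "ty": 0, "tz": -0.9, "turn": 0, "grip": 0.72},
    {"tx": 0, "ty": 0, "tz": -0.9, "turn": 0, "grip": 1},
    {"tx": 0, "ty": 0, "tz": 0, "turn": 0, "grip": 1}
  ]
}}

```text
time: 60.2
position: [0.4304, 0.3765, 0.1898]
tool_rot: [2.261, 2.178, 0.017]
ft_force: [-0.1, 0.4, -0.5]
grip_width: 0.865
grip_force: 0.0
```

```bash
python3 - <<'E'
from h import *
find()
E
```

```text
t60.2 p [0.4304 0.3765 0.1898] yaw 87.9 tilt [ 0.006  0.009 -1.   ] grip 0.865 0.0 F [-0.1  0.4 -0.5] j7 -0.98
blob (251, 208, 39, 26) [125 103  53] [0.4207 0.1467] [110.  63.] -80.8
orange (202, 214, 8, 12) [0.4261 0.3337] [32. 20.] -0.3
orange (325, 109, 19, 12) [ 0.7302 -0.047 ] [54. 32.] -86.5
orange (354, 107, 19, 12) [ 0.7339 -0.133 ] [55. 32.] -85.2
orange (381, 106, 20, 11) [ 0.7373 -0.2145] [56. 30.] 89.1
green (421, 167, 65, 75) [ 0.4595 -0.3948] [221. 191.] -1.7
yellow (252, 209, 37, 24) [0.4206 0.1458] [100.  55.] -81.6
yellow (168, 204, 4, 30) [0.431  0.4386] [84.  9.] 0.0
yellow (155, 201, 10, 9) [0.4708 0.4676] [26. 23.] 89.0
yellow (157, 166, 66, 78) [0.4711 0.3829] [223. 191.] -1.7
yellow (253, 128, 12, 12) [0.6766 0.1771] [33. 32.] -0.6
yellow (251, 113, 9, 12) [0.7215 0.1869] [33. 24.] -0.6
yellow (269, 111, 12, 27) [0.7037 0.1294] [79. 27.] 4.4
```

>>> {"fn": "send_rows", "kwargs": {
  "steps": [
    {"tx": -0.95, "ty": 0, "tz": 0, "turn": 0, "grip": 1},
    {"tx": -0.95, "ty": 0, "tz": 0, "turn": 0, "grip": 1},
    {"tx": -0.95, "ty": 0, "tz": 0, "turn": 0, "grip": 1},
    {"tx": -0.95, "ty": -0.02, "tz": 0, "turn": 0, "grip": 1},
    {"tx": 0, "ty": 0, "tz": 0.5, "turn": -0.7, "grip": 1},
    {"tx": 0, "ty": 0, "tz": 0.5, "turn": -0.7, "grip": 1},
    {"tx": 0, "ty": 0, "tz": 0, "turn": 0, "grip": 1},
    {"tx": 0, "ty": 0, "tz": 0, "turn": 0, "grip": 1}
  ]
}}

```text
time: 61.25
position: [0.4186, 0.1463, 0.1242]
tool_rot: [2.041, 2.389, 0.0]
ft_force: [-0.2, 0.6, -0.2]
grip_width: 0.998
grip_force: 0.0
```

```bash
python3 - <<'E'
from h import *
wfind()
E
```

```text
t61.2 p [0.4186 0.1463 0.1242] yaw 99.0 tilt [ 0.  0. -1.] grip 0.998 0.0 F [-0.2  0.6 -0.2] j7 -0.23
w yellow (565, 215, 50, 35) [0.7524 0.1642] [96. 42.] 4.6
w yellow (284, 146, 72, 120) [0.422  0.1449] [106.  59.] -80.3
w yellow (262, 0, 293, 86) [0.4997 0.3122] [290.  92.] 17.5
```

>>> {"fn": "send_rows", "kwargs": {
  "newtons": 35,
  "steps": [
    {"tx": 0, "ty": 0.05, "tz": 0, "turn": 0.05, "grip": 0.8},
    {"tx": 0, "ty": 0, "tz": 0.3, "turn": 0, "grip": 0.8},
    {"tx": 0, "ty": 0, "tz": 0.5, "turn": 0, "grip": 0.8},
    {"tx": 0, "ty": 0, "tz": 0.4, "turn": 0, "grip": 0.8},
    {"tx": 0, "ty": 0, "tz": 0.3, "turn": 0, "grip": 0.8},
    {"tx": 0, "ty": 0, "tz": 0.2, "turn": 0, "grip": 0.8},
    {"tx": 0, "ty": 0, "tz": 0, "turn": 0, "grip": 0.3},
    {"tx": 0, "ty": 0, "tz": 0, "turn": 0, "grip": 0.3},
    {"tx": 0, "ty": 0, "tz": 0, "turn": 0, "grip": 0.3},
    {"tx": 0, "ty": 0, "tz": 0, "turn": 0, "grip": 0.3},
    {"tx": 0, "ty": 0, "tz": 0, "turn": 0, "grip": 0.3}
  ]
}}

```text
time: 62.68
position: [0.4218, 0.1466, 0.0223]
tool_rot: [2.047, 2.382, 0.001]
ft_force: [-1.1, 1.4, 4.8]
grip_width: 0.639
grip_force: 35.0
```

>>> {"fn": "send_rows", "kwargs": {
  "steps": [
    {"tx": 0, "ty": 0, "tz": -0.6, "turn": 0, "grip": 0.3},
    {"tx": 0, "ty": 0, "tz": -0.8, "turn": 0.7, "grip": 0.3},
    {"tx": 0, "ty": 0, "tz": -0.8, "turn": 0.7, "grip": 0.3},
    {"tx": 0, "ty": 0, "tz": -0.8, "turn": 0, "grip": 0.3},
    {"tx": 0.77, "ty": 0.27, "tz": 0, "turn": 0, "grip": 0.3},
    {"tx": 0.77, "ty": 0.27, "tz": 0, "turn": 0, "grip": 0.3},
    {"tx": 0.77, "ty": 0.27, "tz": 0, "turn": 0, "grip": 0.3},
    {"tx": 0.77, "ty": 0.27, "tz": 0, "turn": 0, "grip": 0.3},
    {"tx": 0.77, "ty": 0.26, "tz": 0, "turn": 0, "grip": 0.3},
    {"tx": 0, "ty": 0, "tz": 0, "turn": 0, "grip": 0.3},
    {"tx": 0, "ty": 0, "tz": 0, "turn": 0, "grip": 0.3}
  ]
}}

```text
time: 64.05
position: [0.5115, 0.3729, 0.2005]
tool_rot: [2.27, 2.172, -0.004]
ft_force: [-0.3, 0.4, -3.0]
grip_width: 0.639
grip_force: 35.0
```

```bash
python3 - <<'E'
from h import *
show()
E
```

```text
t64.0 p [0.5115 0.3729 0.2005] yaw 87.5 tilt [-0.002 -0.002 -1.   ] grip 0.639 35.0 F [-0.3  0.4 -3. ] j7 -0.96
```

>>> {"fn": "send_rows", "kwargs": {
  "steps": [
    {"tx": 0, "ty": 0, "tz": 0.8, "turn": 0, "grip": 0.3},
    {"tx": 0, "ty": 0, "tz": 0.8, "turn": 0, "grip": 0.3},
    {"tx": 0, "ty": 0, "tz": 0.7, "turn": 0, "grip": 0.3},
    {"tx": 0, "ty": 0, "tz": 0.4, "turn": 0, "grip": 0.3},
    {"tx": 0, "ty": 0, "tz": 0, "turn": 0, "grip": 0.72},
    {"tx": 0, "ty": 0, "tz": 0, "turn": 0, "grip": 0.72},
    {"tx": 0, "ty": 0, "tz": 0, "turn": 0, "grip": 0.72},
    {"tx": 0, "ty": 0, "tz": -0.6, "turn": 0, "grip": 0.72},
    {"tx": 0, "ty": 0, "tz": -0.9, "turn": 0, "grip": 0.72},
    {"tx": 0, "ty": 0, "tz": -0.9, "turn": 0, "grip": 1},
    {"tx": 0, "ty": 0, "tz": -0.7, "turn": 0, "grip": 1},
    {"tx": 0, "ty": 0, "tz": 0, "turn": 0, "grip": 1}
  ]
}}

```text
time: 65.55
position: [0.5134, 0.376, 0.2315]
tool_rot: [2.269, 2.17, 0.015]
ft_force: [0.4, 1.1, -0.2]
grip_width: 0.957
grip_force: 0.0
```

>>> {"fn": "send_rows", "kwargs": {
  "steps": [
    {"tx": -0.9, "ty": 0, "tz": 0, "turn": 0, "grip": 1},
    {"tx": -0.9, "ty": 0, "tz": 0, "turn": 0, "grip": 1},
    {"tx": -0.9, "ty": -0.2, "tz": 0, "turn": 0, "grip": 1},
    {"tx": -0.9, "ty": -0.2, "tz": 0, "turn": 0, "grip": 1},
    {"tx": -0.9, "ty": -0.2, "tz": 0, "turn": 0, "grip": 1},
    {"tx": 0, "ty": 0, "tz": 0, "turn": 0, "grip": 1},
    {"tx": 0, "ty": 0, "tz": 0, "turn": 0, "grip": 1}
  ]
}}

```text
time: 66.42
position: [0.464, 0.1061, 0.2258]
tool_rot: [2.27, 2.171, 0.001]
ft_force: [0.5, 0.7, -0.3]
grip_width: 0.998
grip_force: 0.0
```

```bash
python3 - <<'E'
from h import *
show();c=grab("top");s=grab("side");cv2.imwrite("pics/end.png",np.vstack([cv2.resize(c[0][90:270,140:500],(680,340),interpolation=cv2.INTER_CUBIC),cv2.resize(s[0][70:380,150:640],(411,260))[:,:, :] if 0 else np.hstack([cv2.resize(s[0][100:215,180:360],(407,260),interpolation=cv2.INTER_CUBIC),cv2.resize(s[0][260:400,160:320],(273,260))])])[:,:,::-1])
E
```

```text
t66.4 p [0.464  0.1061 0.2258] yaw 87.5 tilt [-0.     0.001 -1.   ] grip 0.998 0.0 F [ 0.5  0.7 -0.3] j7 -0.30
```

View pics/end.png

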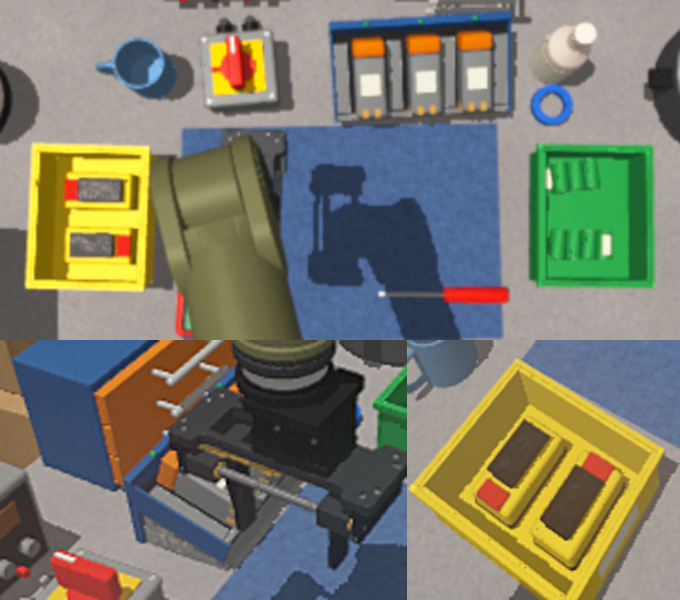

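The picture shows three packs in line on the rack (caps at (368,48), (424,43), (475,40)) and the isolator bar on at (234,62). Both tool packs are in the yellow bin and both nickel packs in the green bin. I'm handing in.

```bash
python3 -c "
from bench import ctrl
print(ctrl.close_job())"
```

```text
the job is handed in; nothing more can be done
None
```

I handed in the job at about 66 s: both vacuum packs are seated in the free bays, the isolator is back on, both nickel packs are in the green bin and both tool packs in the yellow bin; the middle vacuum pack first rode up on the lip, and I reseated it while the isolator was still off.

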